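Build the sample stack on the lab jack

TASK

Build the sample stack on the green lab jack, bottom to top and one piece at a time: first the square finned heat sink, upright in the middle of the jack's plate with its sides parallel to the plate's sides; then the wide black sample holder seated down in the heat sink's pocket; then the steel window cell seated down in the holder's pocket; last the thin black baffle tube standing in the window cell's pocket. Let go of each piece once it is seated before fetching the next, and leave the jar, the cap and the clamp boss where they are.

Things in the scene. Friction and masses are not known exactly. Their poses are not given: they have to be found in the camera images.
- jack_top (a point): Fixed green lab jack with steel scissor arms: a square 100 x 100 mm plate, its top 60 mm above the bench. This point is the centre of the plate's top face; x and y run along the plate's sides, z up. A small black knob sticks out 58 mm from the centre on the -x side, halfway up, below the plate. The jack and the green stand base can swap sides of the bench.
- heat_sink_mid (a point): Loose aluminium heat sink: a square block 60 x 60 mm, 30 mm high, dark grooves around its sides. Its top has a square pocket 54 x 54 mm, 4 mm deep, inside a 3 mm rim (pocket floor 26 mm above the underside). This point is its centre, 15 mm above the underside; x and y along its sides, z up. Starts upright on the bench. About 0.25 kg.
- holder_mid (a point): Loose black sample holder: the wide round piece, 46 mm diameter, 30 mm high, a small dark square wafer on its top. Its top has a round pocket 40 mm in diameter, 4 mm deep, inside a 3 mm rim (pocket floor 26 mm above the underside). This point is its centre, 15 mm above the underside; z up. Starts upright on the bench. About 0.11 kg.
- window_mid (a point): Loose steel window cell: round, 32 mm diameter, 30 mm high, glass disc in its top. Its top has a round pocket 27 mm in diameter, 4 mm deep, inside a 2.5 mm rim (pocket floor 26 mm above the underside). This point is its centre, 15 mm above the underside; z up. Starts upright on the green stand base. About 0.08 kg.
- baffle_mid (a point): Loose black baffle tube: a straight open tube, 20 mm outside and 13 mm inside diameter, 40 mm high. This point is its centre, 20 mm above its lower end; z along the tube. Starts upright on the bench. About 0.03 kg.
- green_base: Fixed green steel stand base, a flat plate 140 x 120 x 10 mm without its rod, on which the window cell stands at the start. Origin at the centre of its underside. Not to be confused with the taller, square lab jack.
- jar_mid (a point): Bystander, loose: amber glass jar with a white lid, 38 mm diameter, 55 mm high; this point is its centre. Leave it.
- cap_mid (a point): Bystander, loose: flat white plastic cap, 48 mm diameter, 14 mm high; this point is its centre. Leave it.
- boss_mid (a point): Bystander, loose: steel clamp boss, block 46 x 24 x 22 mm with a thumb screw reaching to 32 mm on its -y side, at x = +12 mm; this point is the block's centre. Leave it.
Things that resemble listed ones, but are neither listed nor needed, are in the scene too. Of the things like the part that bears baffle_mid, leave any that is blue or orange; of the rest the smaller one is meant.

How it is judged:
By the outcome, as a careful person would: the job done as asked, in the order asked, and still so for the second after the job is handed in, with the robot touching nothing.
It also fails if it takes over 122 s, if anything falls off the work surface, if the arm or the gripper's body presses on something with over 40 N, if the wrist force passes 120 N, or if a joint passes its speed limit or range.

ROBOT

A 6-joint arm with a two-finger parallel gripper is mounted at the origin on the work surface. World frame = base frame: x ahead of the robot, y to its left, z up, the work surface at z = 0. Lengths are in m, angles in rad, forces in N, time in s.
With the tool pointing down it reaches from about 0.225 to 0.875 m from the base axis. Payload 3.4 kg.
Tool frame: the origin (TCP) lies at the very end of the fingers, on their centre line; the grasp point (between the pads) lies 19 mm behind it (manip.grasp_offset is the distance from the TCP to the grasp point, in m); x points along the fingers, y is the direction in which the jaws open and shut, and the axes are right-handed (so a half turn about x gives the same grasp; the last joint's range is limited). The gripper opens to 85 mm and grips with 20 to 120 N. Pads are 22 mm wide; open, the fingers measure 114 mm over their backs; the gripper's body (76 mm by 85 mm) begins 54 mm behind the grasp point. The pads swing forward as they close: fully open they stand 13 mm farther back than shut.
Start: joints at [-1.26, 0.276, 1.505, -0, 1.361, -0.121], TCP at [0.241, -0.522, 0.211] pointing down, gripper open.
Joint ranges: [-2.89, 2.89], [-0.75, 2.08], [0.22, 2.7], [-1.18, 4.32], [0.11, 2.71], [-2.7, 2.7]. Speed limits (rad/s): [2.57, 2.57, 3.14, 3.14, 3.14, 3.14].

INTERFACE

Orientations are given as a unit quaternion [w, x, y, z].
In Python, from rig import manip gives the robot as it stands.
- The arm moves only by the tool step_arm, never from a script. Its argument "increments" is a list of rows, each an object with "grip": the opening, from 0 (shut) to 1 (fully open); "delta_pos": the shift along the world's x, y, z in m, a list of three; "twist": the turn about the world's z in degrees. A call has 1 to 10 rows; each row shifts and turns the commanded pose from where the row before left it; what a row does not reach is not made up. A row lasts 1/12 s, in which the tool goes at most 41.7 mm and 7.16 degrees, less where a joint would pass 70% of its speed; a pose out of reach is approached as far as the arm can. A call with a gripper value outside its range is refused whole. The fingers move at their own pace and stop on an object; "force" is the grip in N (left out, the last holds). Time passes only in rows, so rows that do not move let the fingers close. It gives the time, the measured TCP pose, the force and the opening at its end, in the units of the state.
- manip.get_state(): the state, without advancing time (a new reading comes with each control period).
- manip.get_image(name): name is "scene" or "top" or "wrist"; returns a dict with "img" (400x640x3 uint8, red, green, blue), "fx", "fy", "cx", "cy" (pixels), "rvec" (rotation vector, rad) and "tvec" (3), from world to camera coordinates, as OpenCV has them; the wrist camera has in their place "mount" (4x4, takes a point from camera to tool coordinates, whose origin is the TCP and whose axes are the tool frame's). Camera axes: x right, y down, z forward; pixel columns grow to the right and rows downward; lengths in m; the calibration is good to about 2 mm. A picture is of the moment at which its call begins: read the wrist's pose just before it. There is no depth.
- manip.sign_off(): hands the job in, once; it reports no verdict.
The state is a dict: "clock": time; "qpos": joint angles; "qd": joint speeds; "effort": joint torques, N m; "position": TCP position; "ee_rot": TCP orientation; "contact_force": force on the tool from outside, world axes, zero at the start; "moment": the same for the moment, N m; "width": finger opening in m.
Only numpy, scipy, OpenCV 4.12 (cv2) and the standard library are available. Lean on these libraries where they do the work, as an engineer would, in place of code of your own. Each camera call takes 0.05 s, during which the arm holds its last target. There are 200 camera calls.

## Working session

There is one attempt and no reset: what is moved stays moved. The work goes in short steps, Python scripts to look and compute and a tool call to move; the robot and the scene stay as the last step left them, time stands still between calls to the robot, and variables do not carry over. Pictures are saved under pics/ and viewed, about 12 in all and at most 16, crops included, and the job is handed in when it is done.

Besides the shell and the picture viewer there is one more tool, called as a command line: name --argument value ..., lists and objects as JSON in quotes. step_arm: Moves the arm, as the interface text tells. Its arguments: {"type":"object","properties":{"increments":{"type":"array"},"force":{"type":"number"}},"required":["increments"]}

```bash
mkdir -p pics
cat > h.py <<'E'
import numpy as np, cv2
from rig import manip
def grab(n):
    s=manip.get_state(); d=manip.get_image(n)
    if n=="wrist":
        from scipy.spatial.transform import Rotation as R
        q=s["ee_rot"]; T=np.eye(4); T[:3,:3]=R.from_quat([q[1],q[2],q[3],q[0]]).as_matrix(); T[:3,3]=s["position"]
        M=T@np.array(d["mount"]); d["R"]=M[:3,:3]; d["C"]=M[:3,3]
    else:
        Rm=cv2.Rodrigues(np.array(d["rvec"],float))[0]; d["R"]=Rm.T; d["C"]=-Rm.T@np.array(d["tvec"],float).ravel()
    return d
def ray(d,u,v,z):
    r=d["R"]@np.array([(u-d["cx"])/d["fx"],(v-d["cy"])/d["fy"],1.]); return d["C"]+r*(z-d["C"][2])/r[2]
def proj(d,p):
    c=d["R"].T@(np.array(p)-d["C"]); return c[0]/c[2]*d["fx"]+d["cx"],c[1]/c[2]*d["fy"]+d["cy"]
def save(d,f,box=None,k=1):
    im=d["img"][...,::-1]
    if box: im=im[box[1]:box[3],box[0]:box[2]]
    cv2.imwrite("pics/"+f,cv2.resize(im,None,fx=k,fy=k,interpolation=cv2.INTER_CUBIC))
E
python3 - <<'E'
from h import *
import pickle
for n in("top","scene"):
    d=grab(n); save(d,n+"0.png",k=1.25); pickle.dump(d,open(n+"0.pkl","wb")); print(n,d["C"],d["R"],d["fx"],d["cx"],d["cy"])
print(manip.get_state())
E
```

```text
top [ 0.44988285 -0.00133173  0.95687447] [[ 0.02358931 -0.984679    0.17277386]
 [-0.99940919 -0.01890599  0.02870246]
 [-0.02499625 -0.17334885 -0.98454323]] 417.24180666120236 306.82550357659267 209.60855279929024
scene [1.44242287 0.23604116 0.77026813] [[-0.24442533  0.61696306 -0.74807275]
 [ 0.96966176  0.15831173 -0.18626184]
 [ 0.00351202 -0.77090465 -0.63694088]] 499.3878106046003 325.8586179666421 200.045324459289
{'clock': 0.1, 'qpos': array([-1.26000037e+00,  2.76531793e-01,  1.50599702e+00, -2.91123836e-05,
        1.36074915e+00, -1.21004906e-01]), 'qd': array([-1.46570458e-03, -1.11593992e-03, -2.96057736e-03, -8.45117521e-05,
        2.63071461e-04,  1.51762140e-04]), 'effort': array([ 1.74821027e-03, -4.17699480e+01, -2.46405619e+01,  2.37732718e-05,
        5.85202783e-03, -8.63280178e-06]), 'position': array([ 0.24046429, -0.52173342,  0.21013004]), 'ee_rot': array([-0.15089123, -0.69062333, -0.15207565,  0.69075629]), 'contact_force': array([-0.44800894, -0.53961937, -0.11500447]), 'moment': array([ 0.00911934,  0.0087299 , -0.0084062 ]), 'width': 0.085286675812092}
```

View pics/top0.png

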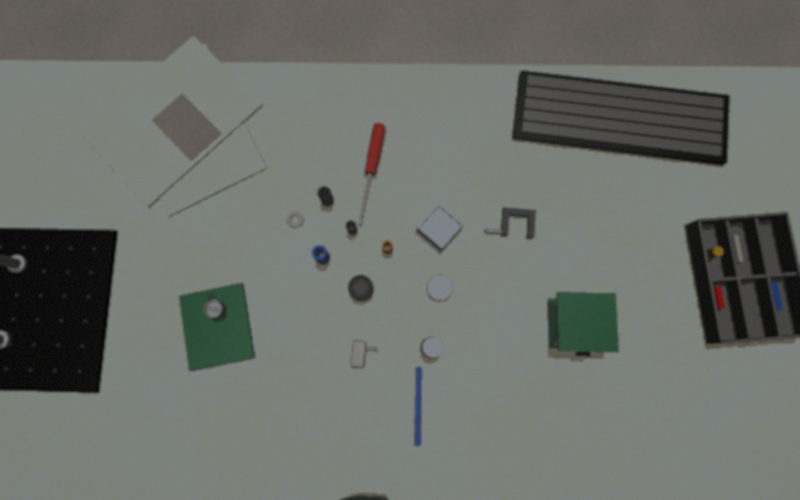

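View pics/scene0.png

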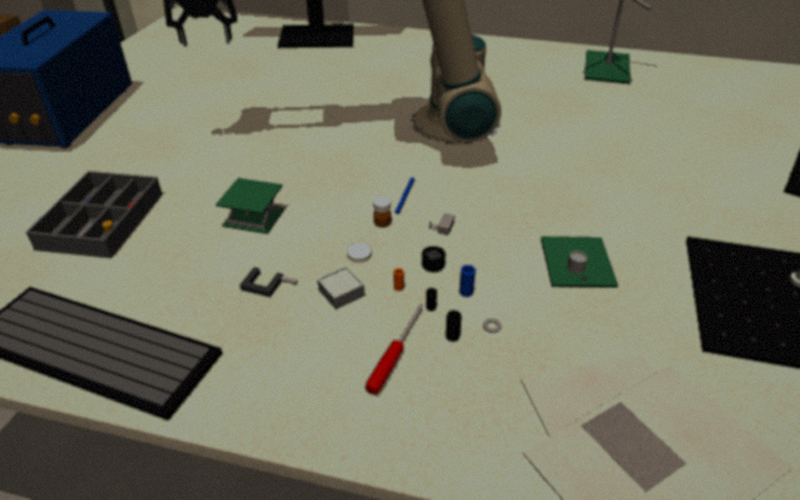

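Baffle candidates, in top-view pixels of the 1.25× picture: black (326,196), larger; black (351,228), smaller; blue (320,255); orange (387,247). The smaller black one at (351,228) fits. I'll confirm it in a crop and take first measurements.

```bash
cat > m.py <<'E'
from h import *
import pickle
d=pickle.load(open("top0.pkl","rb")); s=pickle.load(open("scene0.pkl","rb"))
a=d["img"][130:300,215:375,::-1]; b=s["img"][170:290,240:400,::-1]
a=cv2.resize(a,(480,510),interpolation=cv2.INTER_CUBIC);b=cv2.resize(b,None,fx=2,fy=2,interpolation=cv2.INTER_CUBIC)
o=np.zeros((510,800,3),np.uint8);o[:,:480]=a;o[:240,480:]=b
cv2.imwrite("pics/crop1.png",cv2.convertScaleAbs(o,alpha=1.4))
hsv=cv2.cvtColor(d["img"],cv2.COLOR_RGB2HSV)
g=cv2.inRange(hsv,(60,100,40),(90,255,255))
for c in cv2.findContours(g,0,1)[0]:
    if cv2.contourArea(c)>300:
        r=cv2.minAreaRect(c);print("green",r,[ray(d,*p,0.06)[:2].round(4).tolist() for p in cv2.boxPoints(r)],[ray(d,*p,0.01)[:2].round(4).tolist() for p in cv2.boxPoints(r)])
k=cv2.inRange(hsv,(0,0,0),(180,255,75))
for c in cv2.findContours(k[130:300,215:375].copy(),0,1)[0]:
    if cv2.contourArea(c)>15:
        c=c+np.array([215,130]);r=cv2.minAreaRect(c);print("dark",np.round(r[0],1),np.round(r[1],1),cv2.contourArea(c),ray(d,*r[0],0.02)[:2].round(4))
for n,u,v,z in[("sink",440,228,.03),("holder",361,286,.03),("window",215,309,.04),("baffle",351,226,.04),("jar",432,348,.055),("cap",440,287,.014),("boss",358,353,.02),("clampU",517,220,0.02),("big",326,192,.05),("blue",319,252,.04),("orange",387,244,.04)]:
    print(n,ray(d,u/1.25,v/1.25,z)[:2].round(4))
E
python3 m.py
```

```text
green ((469.0531921386719, 257.61651611328125), (46.80411148071289, 45.99550247192383), 87.27368927001953) [[0.557, -0.2725], [0.5637, -0.37], [0.4651, -0.3695], [0.4584, -0.2738]] [[0.563, -0.2876], [0.5701, -0.3906], [0.466, -0.39], [0.4588, -0.289]]
green ((172.47799682617188, 261.1502990722656), (60.20541763305664, 50.07903289794922), 81.63410949707031) [[0.5442, 0.3802], [0.5624, 0.2725], [0.4352, 0.2447], [0.4175, 0.3497]] [[0.5494, 0.4015], [0.5686, 0.2878], [0.4344, 0.2584], [0.4157, 0.3692]]
dark [288.3 230.8] [19.8 19.1] 290.5 [0.5649 0.0669]
dark [259.1 208.1] [ 6.  10.8] 35.0 [0.6158 0.1353]
dark [255.  201.5] [5. 6.] 24.0 [0.6309 0.1454]
dark [343. 192.] [24.2  2. ] 31.5 [ 0.6568 -0.0561]
dark [281.  182.4] [11.4  7.3] 63.5 [0.6771 0.0873]
dark [260.1 157.2] [15.7  9.8] 123.5 [0.7366 0.1382]
sink [ 0.6774 -0.0757]
holder [0.5681 0.0651]
window [0.5205 0.3221]
baffle [0.6758 0.0859]
jar [ 0.4611 -0.0611]
cap [ 0.5713 -0.0775]
boss [0.4497 0.0674]
clampU [ 0.6974 -0.2176]
big [0.7359 0.1325]
blue [0.6268 0.1418]
orange [0.6437 0.0199]
```

View pics/crop1.png

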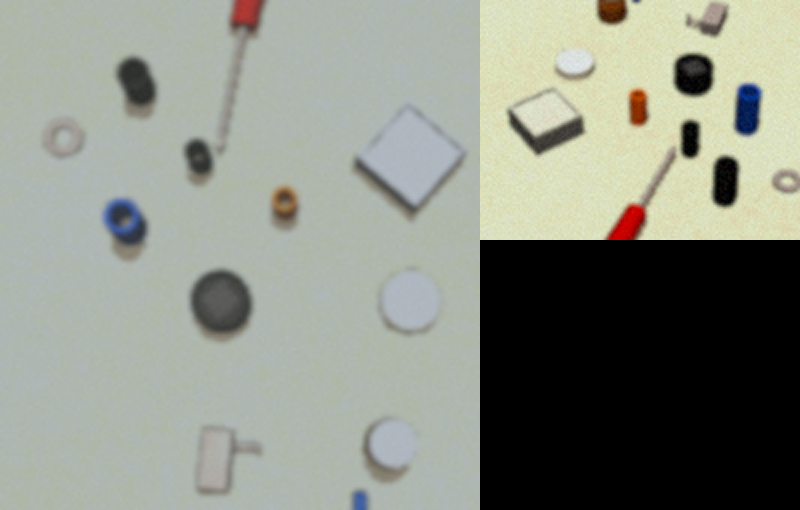

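The crop confirms the smaller black tube at crop pixel (197,155), with the screwdriver tip close by at (220,150). The larger black tube is at (135,80). I'll move over the jack for a wrist view.

step_arm --increments '[{"grip":1,"delta_pos":[0.025,0.019,0.009],"twist":0},{"grip":1,"delta_pos":[0.025,0.019,0.009],"twist":0},{"grip":1,"delta_pos":[0.025,0.019,0.009],"twist":0},{"grip":1,"delta_pos":[0.025,0.019,0.009],"twist":0},{"grip":1,"delta_pos":[0.025,0.019,0.009],"twist":0},{"grip":1,"delta_pos":[0.025,0.019,0.009],"twist":0},{"grip":1,"delta_pos":[0.025,0.019,0.009],"twist":0},{"grip":1,"delta_pos":[0.025,0.019,0.009],"twist":0},{"grip":1,"delta_pos":[0.025,0.019,0.009],"twist":0},{"grip":1,"delta_pos":[0,0,0],"twist":0}]'

```text
clock: 0.93
position: [0.4704, -0.3479, 0.2933]
ee_rot: [0.153, 0.692, 0.153, -0.688]
contact_force: [1.3, -0.0, -0.1]
width: 0.0857
```

Run:
```python
from h import *
import pickle
d=grab("wrist"); save(d,"w1.png",k=1.25); pickle.dump(d,open("w1.pkl","wb"))
from scipy.spatial.transform import Rotation as R
s=manip.get_state();q=s["ee_rot"];print(s["position"],R.from_quat([q[1],q[2],q[3],q[0]]).as_matrix().round(3),s["qpos"])
print(np.array(d["mount"]).round(3),d["C"],d["fx"],[proj(d,(.51,-.32,.06)),proj(d,s["position"])])
```

```text
[ 0.46786143 -0.34962692  0.29237307] [[ 0.001  0.422 -0.906]
 [-0.    -0.906 -0.422]
 [-1.     0.001 -0.001]] [-7.61336932e-01  2.56170720e-01  1.33431407e+00  7.09246350e-04
  1.54977194e+00  3.73350641e-01]
[[ 0.    -0.299  0.954 -0.162]
 [ 1.     0.    -0.    -0.   ]
 [ 0.     0.954  0.299 -0.076]
 [ 0.     0.     0.     1.   ]] [ 0.53775206 -0.31567746  0.45576552] 277.16976257970435 [(np.float64(316.3974164898926), np.float64(132.97672937691212)), (np.float64(323.85893789382226), np.float64(238.57969921627233))]
```

View pics/w1.png

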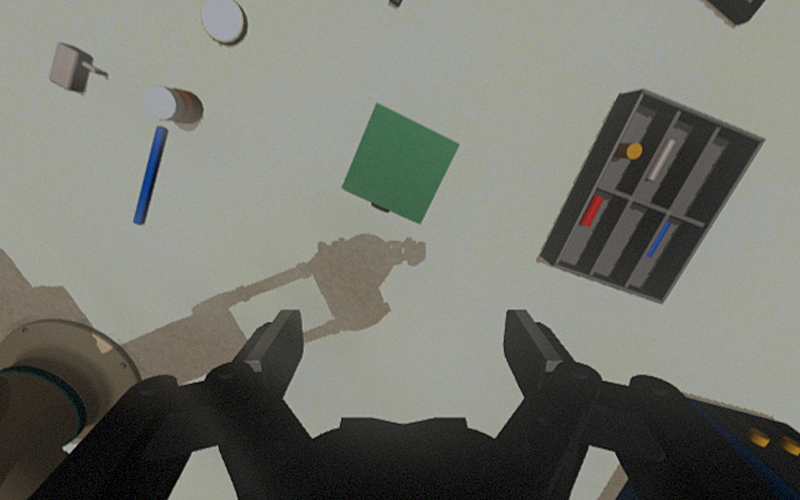

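The wrist view is sharp. The plate's corners are near (377,104), (459,144), (420,223) and (343,187), and the knob at (381,207) marks its -x side.

```bash
cat >> h.py <<'E'
def quad(d,lo,hi,z,box=(0,0,640,400),near=None):
    m=cv2.inRange(cv2.cvtColor(cv2.GaussianBlur(d["img"],(3,3),0),cv2.COLOR_RGB2HSV),lo,hi)
    k=np.zeros_like(m);k[box[1]:box[3],box[0]:box[2]]=m[box[1]:box[3],box[0]:box[2]]
    k=cv2.morphologyEx(k,cv2.MORPH_CLOSE,np.ones((5,5),np.uint8))
    k=cv2.morphologyEx(k,cv2.MORPH_OPEN,np.ones((3,3),np.uint8))
    c=max(cv2.findContours(k,cv2.RETR_EXTERNAL,cv2.CHAIN_APPROX_NONE)[0],key=cv2.contourArea)
    P=np.array([ray(d,*p,z)[:2] for p in c[:,0,:]+0.0],np.float32)
    r=cv2.minAreaRect(P*1000); return r,np.mean(cv2.boxPoints(r),0)/1000
E
python3 - <<'E'
from h import *
import pickle
d=pickle.load(open("w1.pkl","rb"));G=((60,100,30),(90,255,255))
print(quad(d,*G,.06)); t=pickle.load(open("top0.pkl","rb")); print(quad(t,*G,.06,(420,200,520,300)))
E
```

```text
(((516.7030029296875, -322.95428466796875), (95.07417297363281, 85.46265411376953), 89.8347396850586), array([ 0.516703 , -0.3229543], dtype=float32))
(((510.19146728515625, -322.08233642578125), (92.83412170410156, 94.1732177734375), 1.1913785934448242), array([ 0.51019144, -0.32208234], dtype=float32))
```

step_arm --increments '[{"grip":1,"delta_pos":[0.015,0.025,0],"twist":-2},{"grip":1,"delta_pos":[0.015,0.025,0],"twist":-2},{"grip":1,"delta_pos":[0.015,0.025,0],"twist":-2},{"grip":1,"delta_pos":[0.015,0.025,0],"twist":-2},{"grip":1,"delta_pos":[0.015,0.025,0],"twist":-2},{"grip":1,"delta_pos":[0.015,0.025,0],"twist":-2},{"grip":1,"delta_pos":[0.015,0.025,0],"twist":-2},{"grip":1,"delta_pos":[0.015,0.025,0],"twist":-2},{"grip":1,"delta_pos":[0.015,0.025,0],"twist":-2},{"grip":1,"delta_pos":[0,0,0],"twist":0}]'

```text
clock: 1.82
position: [0.6021, -0.1227, 0.2907]
ee_rot: [-0.041, -0.706, -0.044, 0.706]
contact_force: [-0.7, -0.2, -0.4]
width: 0.0854
```

Run:
```python
from h import *
import pickle
d=grab("wrist"); save(d,"w2.png",k=1.25); pickle.dump(d,open("w2.pkl","wb"))
from scipy.spatial.transform import Rotation as R
s=manip.get_state();q=s["ee_rot"];M=R.from_quat([q[1],q[2],q[3],q[0]]).as_matrix();print(s["position"],np.degrees(np.arctan2(M[1,1],M[0,1])),s["qpos"])
```

```text
[ 0.60077882 -0.12507348  0.29076131] -83.10869671338727 [-3.18475608e-01  3.05768133e-01  1.26795310e+00 -1.78328472e-04
  1.56981114e+00  1.13204453e+00]
```

View pics/w2.png

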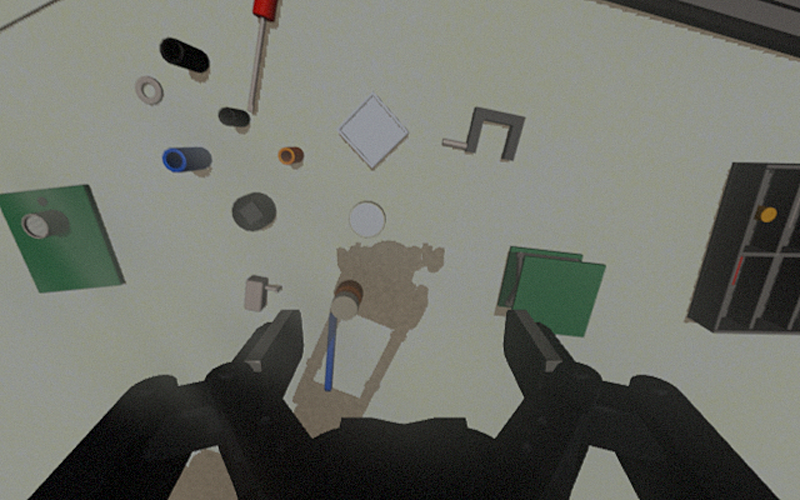

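In the wrist view, the heat sink's top is a square with corners (374,96), (409,132), (374,169) and (340,132). The small tube is at (234,117), the holder at (254,211) and the window cell at (37,226).

```bash
cat >> h.py <<'E'
def corners(d,pts,z,win=4):
    g=cv2.cvtColor(d["img"],cv2.COLOR_RGB2GRAY)
    p=np.array(pts,np.float32).reshape(-1,1,2)
    p=cv2.cornerSubPix(g,p,(win,win),(-1,-1),(3,50,.01)).reshape(-1,2)
    P=np.array([ray(d,*q,z)[:2] for q in p]);
    e=np.roll(P,-1,0)-P
    print("px",p.round(1).tolist(),"c",P.mean(0).round(4),"len",np.linalg.norm(e,axis=1).round(4),"ang",np.degrees(np.arctan2(e[:,1],e[:,0])).round(1)); return P
E
python3 - <<'E'
from h import *
import pickle
d=pickle.load(open("w1.pkl","rb"));t=pickle.load(open("top0.pkl","rb"));w=pickle.load(open("w2.pkl","rb"))
f=lambda L:[(a/1.25,b/1.25) for a,b in L]
corners(d,f([(377,104),(459,144),(420,223),(343,187)]),.06)
corners(t,f([(556,292),(616,293),(618,351),(557,351)]),.06)
corners(w,f([(374,96),(409,132),(374,169),(340,132)]),.03)
corners(t,f([(440,207),(462,229),(441,250),(418,229)]),.03)
print(w["C"],d["C"])
E
```

```text
px [[300.79998779296875, 81.5999984741211], [367.3999938964844, 115.19999694824219], [335.3999938964844, 179.10000610351562], [272.6000061035156, 149.60000610351562]] c [ 0.5118 -0.3233] len [0.0997 0.0991 0.0994 0.0988] ang [-90.3 179.7  89.5  -0.2]
px [[445.1000061035156, 233.5], [492.0, 234.0], [494.3999938964844, 281.1000061035156], [445.8999938964844, 279.0]] c [ 0.5126 -0.3221] len [0.0994 0.0993 0.1007 0.0963] ang [-89.5 179.9  88.8  -0.9]
px [[298.29998779296875, 75.5], [326.79998779296875, 105.0], [297.20001220703125, 135.8000030517578], [271.20001220703125, 104.4000015258789]] c [ 0.6803 -0.0772] len [0.0562 0.0618 0.0574 0.0557] ang [-127.6  141.6   46.3  -39.4]
px [[350.1000061035156, 164.3000030517578], [369.70001220703125, 179.89999389648438], [353.8999938964844, 200.3000030517578], [332.79998779296875, 181.60000610351562]] c [ 0.6795 -0.0748] len [0.0575 0.0599 0.0643 0.0571] ang [-128.9  143.4   48.5  -43.4]
[ 0.67695272 -0.11392426  0.45280169] [ 0.53775206 -0.31567746  0.45576552]
```

Jack centre (0.512, -0.323), yaw about 0. The sink is near (0.680, -0.076), turned about -42°. Moving over it for a closer look.

step_arm --increments '[{"grip":1,"delta_pos":[0.01,0.006,-0.011],"twist":5.1},{"grip":1,"delta_pos":[0.01,0.006,-0.011],"twist":5.1},{"grip":1,"delta_pos":[0.01,0.006,-0.011],"twist":5.1},{"grip":1,"delta_pos":[0.01,0.006,-0.011],"twist":5.1},{"grip":1,"delta_pos":[0.01,0.006,-0.011],"twist":5.1},{"grip":1,"delta_pos":[0.01,0.006,-0.011],"twist":5.1},{"grip":1,"delta_pos":[0.01,0.006,-0.011],"twist":5.1},{"grip":1,"delta_pos":[0.01,0.006,-0.011],"twist":5.1},{"grip":1,"delta_pos":[0,0,0],"twist":0}]'

```text
clock: 2.62
position: [0.6798, -0.0792, 0.2003]
ee_rot: [-0.284, -0.645, -0.286, 0.649]
contact_force: [-0.2, 0.3, -0.3]
width: 0.0852
```

```bash
cat >> h.py <<'E'
def st():
    from scipy.spatial.transform import Rotation as R
    s=manip.get_state();q=s["ee_rot"];M=R.from_quat([q[1],q[2],q[3],q[0]]).as_matrix()
    print("t",round(s["clock"],2),"pos",s["position"].round(4),"yaw",np.degrees(np.arctan2(M[1,1],M[0,1])).round(2),"F",s["contact_force"].round(1),"w",round(s["width"],4),"tilt",M[:,0].round(3)); return s
E
python3 - <<'E'
from h import *
import pickle
st();d=grab("wrist"); save(d,"w3.png",k=1.25); pickle.dump(d,open("w3.pkl","wb"))
print(proj(d,(.68,-.0765,.03)))
E
```

```text
t 2.62 pos [ 0.6798 -0.0792  0.2003] yaw -42.4 F [-0.2  0.3 -0.3] w 0.0852 tilt [-0.005  0.001 -1.   ]
(np.float64(322.3562964409455), np.float64(173.94390608422805))
```

View pics/w3.png

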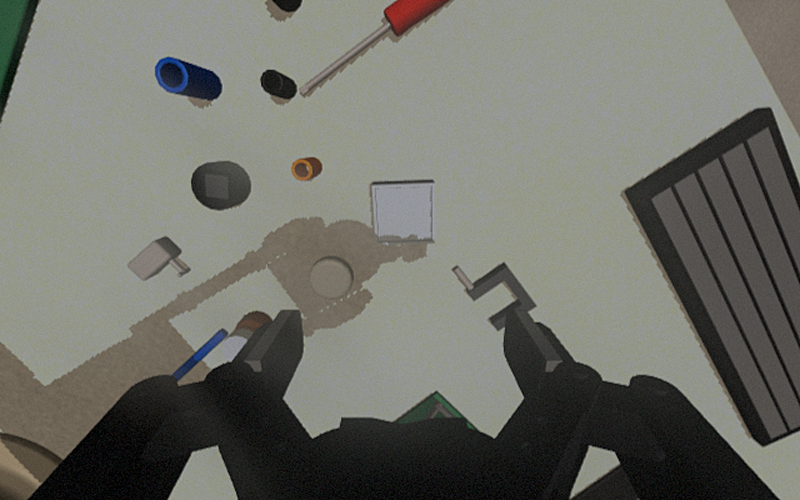

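The sink is nearly square to the gripper, with corners near (371,182), (433,181), (434,241) and (374,241).

Run:
```python
from h import *
import pickle
d=pickle.load(open("w3.pkl","rb"))
f=lambda L:[(a/1.25,b/1.25) for a,b in L]
corners(d,f([(372,182.5),(433,181),(434,240),(374,240)]),.03,3)
x,y,W,H=285,135,75,70
save(d,"c3.png",(x,y,x+W,y+H),8)
# holder / tube in w3
hsv=cv2.cvtColor(d["img"],cv2.COLOR_RGB2HSV);print(hsv[168,170:178].tolist(),hsv[68,215:222].tolist(),hsv[160,250].tolist())
```

```text
px [[295.8999938964844, 147.10000610351562], [347.29998779296875, 144.89999389648438], [347.5, 193.6999969482422], [299.20001220703125, 192.0]] c [ 0.6834 -0.073 ] len [0.0611 0.0603 0.0604 0.0556] ang [ -39.9 -130.6  135.6   50.2]
[[46, 18, 159], [27, 19, 145], [39, 26, 140], [41, 21, 131], [21, 21, 119], [35, 14, 112], [30, 13, 114], [40, 18, 125]] [[90, 8, 31], [42, 47, 27], [72, 35, 36], [168, 47, 27], [47, 66, 27], [0, 9, 30], [40, 113, 34]] [39, 26, 154]
```

View pics/c3.png

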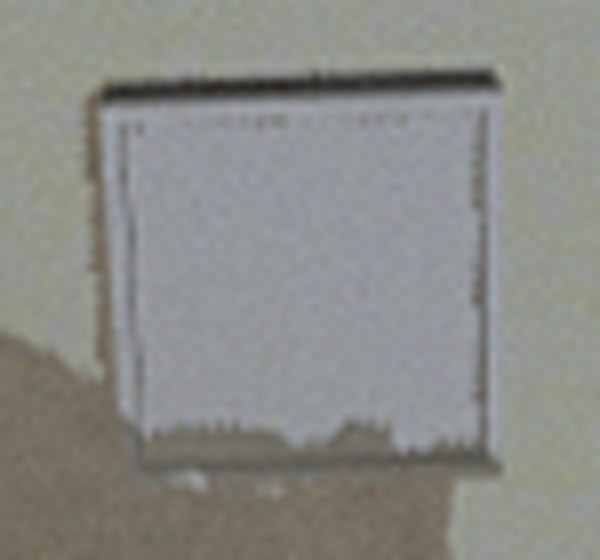

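Run:
```python
from h import *
import pickle
d=pickle.load(open("w3.pkl","rb"))
p=[(285+u/8-.4,135+v/8-.4) for u,v in[(103,100),(497,85),(500,475),(132,480)]]
P=np.array([ray(d,*q,.03)[:2] for q in p]);e=np.roll(P,-1,0)-P
print(P.mean(0),np.linalg.norm(e,axis=1),np.degrees(np.arctan2(e[:,1],e[:,0])),d["C"])
```

```text
[ 0.68325246 -0.07428216] [0.05848556 0.06033564 0.0575728  0.05904021] [ -40.2115273  -130.43861408  138.49565139   50.45643442] [ 0.73120081 -0.02286376  0.36215349]
```

step_arm --increments '[{"grip":1,"delta_pos":[0.002,0.0037,-0.02],"twist":2},{"grip":1,"delta_pos":[0,0,-0.03],"twist":0},{"grip":1,"delta_pos":[0,0,-0.03],"twist":0},{"grip":1,"delta_pos":[0,0,-0.03],"twist":0},{"grip":1,"delta_pos":[0,0,-0.03],"twist":0},{"grip":1,"delta_pos":[0,0,-0.03],"twist":0},{"grip":1,"delta_pos":[0,0,-0.015],"twist":0},{"grip":1,"delta_pos":[0,0,-0.01],"twist":0},{"grip":1,"delta_pos":[0,0,0],"twist":0}]'

```text
clock: 3.42
position: [0.6807, -0.0757, 0.0073]
ee_rot: [-0.295, -0.641, -0.296, 0.644]
contact_force: [-0.8, 0.0, -0.2]
width: 0.0851
```

Run:
```python
from h import *
st();d=grab("wrist"); save(d,"w4.png",k=1.25)
```

```text
t 3.42 pos [ 0.6807 -0.0757  0.0073] yaw -40.59 F [-0.8  0.  -0.2] w 0.0851 tilt [-0.004  0.    -1.   ]
```

View pics/w4.png

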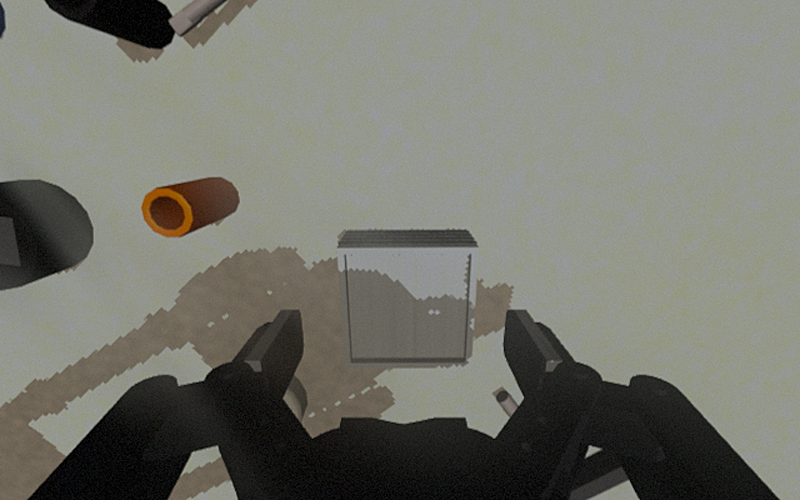

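The sink sits centred and square between the fingers, with its top face spanning x 338–477 and y 249–366. Checking the offset along the pads before closing.

Run:
```python
from h import *
d=grab("wrist");f=lambda u,v:ray(d,u/1.25,v/1.25,.03)
p=[f(338,249),f(477,249),f(473,366),f(349,366)]
print(np.mean(p,0),[np.linalg.norm(p[i]-p[i-1]).round(4) for i in range(4)]);st()
```

```text
[ 0.68471068 -0.07572768  0.03      ] [np.float64(0.0587), np.float64(0.0593), np.float64(0.0587), np.float64(0.0592)]
t 3.52 pos [ 0.6831 -0.0756  0.0101] yaw -40.54 F [-0.9 -0.1  0.8] w 0.0855 tilt [ 0.002 -0.001 -1.   ]
```

step_arm --increments '[{"grip":1,"delta_pos":[0.001,-0.0005,-0.007],"twist":0},{"grip":0.5,"delta_pos":[0,0,0],"twist":0},{"grip":0.5,"delta_pos":[0,0,0],"twist":0},{"grip":0.5,"delta_pos":[0,0,0],"twist":0},{"grip":0.5,"delta_pos":[0,0,0],"twist":0},{"grip":0.5,"delta_pos":[0,0,0],"twist":0},{"grip":0.5,"delta_pos":[0,0,0],"twist":0},{"grip":0.5,"delta_pos":[0,0,0],"twist":0}]' --force 45

```text
clock: 4.18
position: [0.684, -0.0751, 0.0034]
ee_rot: [0.297, 0.642, 0.296, -0.642]
contact_force: [-1.9, -0.2, 6.0]
width: 0.0572
```

step_arm --increments '[{"grip":0.5,"delta_pos":[0,0,0.015],"twist":0},{"grip":0.5,"delta_pos":[0,0,0.03],"twist":0},{"grip":0.5,"delta_pos":[0,0,0.03],"twist":0},{"grip":0.5,"delta_pos":[0,0,0.03],"twist":0},{"grip":0.5,"delta_pos":[-0.012,-0.018,0.015],"twist":4.5},{"grip":0.5,"delta_pos":[-0.02,-0.03,0],"twist":6},{"grip":0.5,"delta_pos":[-0.02,-0.03,0],"twist":6},{"grip":0.5,"delta_pos":[-0.02,-0.03,0],"twist":6},{"grip":0.5,"delta_pos":[-0.02,-0.03,0],"twist":6},{"grip":0.5,"delta_pos":[-0.02,-0.03,0],"twist":6}]'

```text
clock: 5.02
position: [0.5702, -0.2439, 0.1216]
ee_rot: [-0.475, -0.524, -0.475, 0.524]
contact_force: [0.0, 0.2, -3.1]
width: 0.0569
```

step_arm --increments '[{"grip":0.5,"delta_pos":[-0.02,-0.03,0],"twist":6},{"grip":0.5,"delta_pos":[-0.02,-0.03,0],"twist":0},{"grip":0.5,"delta_pos":[-0.015,-0.015,0],"twist":0},{"grip":0.5,"delta_pos":[-0.005,-0.005,0],"twist":0},{"grip":0.5,"delta_pos":[0,0,0],"twist":0},{"grip":0.5,"delta_pos":[0,0,0],"twist":0}]'

```text
clock: 5.52
position: [0.5118, -0.3225, 0.1217]
ee_rot: [0.5, 0.5, 0.5, -0.5]
contact_force: [0.0, 0.3, -1.6]
width: 0.0567
```

Run:
```python
from h import *
import pickle
st();d=grab("wrist"); save(d,"w5.png",k=1.25); pickle.dump(d,open("w5.pkl","wb"))
```

```text
t 5.52 pos [ 0.5118 -0.3225  0.1217] yaw -0.01 F [ 0.   0.3 -1.6] w 0.0567 tilt [ 0.     0.001 -1.   ]
```

View pics/w5.png

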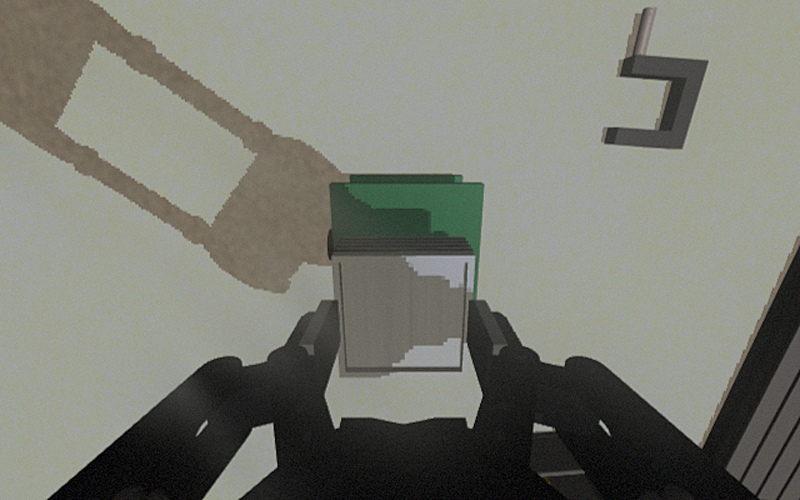

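The sink is held square over the plate. The plate's far corners are at (330,183) and (484,183), and the sink's top spans x 332–476. Checking the offsets numerically.

Run:
```python
from h import *
import pickle
d=pickle.load(open("w5.pkl","rb"));f=lambda u,v,z:ray(d,u/1.25,v/1.25,z)[:2].round(4)
print("plate far",f(330,184,.06),f(484,184,.06))
for z in(.15,):
  print("sink",z,f(332,254,z),f(476,254,z),f(466,372,z),f(342,372,z))
```

```text
plate far [ 0.4641 -0.2733] [ 0.5627 -0.2733]
sink 0.15 [ 0.482  -0.2907] [ 0.5406 -0.2907] [ 0.5396 -0.3473] [ 0.4831 -0.3473]
```

step_arm --increments '[{"grip":0.5,"delta_pos":[0.001,-0.0015,-0.015],"twist":0},{"grip":0.5,"delta_pos":[0,0,-0.02],"twist":0},{"grip":0.5,"delta_pos":[0,0,-0.012],"twist":0},{"grip":0.5,"delta_pos":[0,0,-0.006],"twist":0},{"grip":0.5,"delta_pos":[0,0,-0.003],"twist":0},{"grip":0.5,"delta_pos":[0,0,-0.002],"twist":0},{"grip":0.5,"delta_pos":[0,0,-0.001],"twist":0},{"grip":0.5,"delta_pos":[0,0,0],"twist":0}]'

```text
clock: 6.23
position: [0.5134, -0.3245, 0.0637]
ee_rot: [0.501, 0.5, 0.5, -0.5]
contact_force: [0.3, -0.1, -2.9]
width: 0.0569
```

step_arm --increments '[{"grip":0.5,"delta_pos":[0,0,-0.001],"twist":0},{"grip":0.5,"delta_pos":[0,0,0],"twist":0},{"grip":0.5,"delta_pos":[0,0,0],"twist":0}]'

```text
clock: 6.48
position: [0.5135, -0.3248, 0.0635]
ee_rot: [0.501, 0.5, 0.499, -0.5]
contact_force: [-0.2, 3.2, 6.0]
width: 0.0568
```

step_arm --increments '[{"grip":0.85,"delta_pos":[0,0,0],"twist":0},{"grip":1,"delta_pos":[0,0,0],"twist":0},{"grip":1,"delta_pos":[0,0,0],"twist":0},{"grip":1,"delta_pos":[0,0,0.02],"twist":0},{"grip":1,"delta_pos":[0,0,0.03],"twist":0},{"grip":1,"delta_pos":[0,0,0.03],"twist":0},{"grip":1,"delta_pos":[0,0,0.03],"twist":0},{"grip":1,"delta_pos":[0,0,0.03],"twist":0},{"grip":1,"delta_pos":[0,0,0],"twist":0},{"grip":1,"delta_pos":[0,0,0],"twist":0}]'

```text
clock: 7.32
position: [0.5136, -0.3256, 0.204]
ee_rot: [0.502, 0.5, 0.498, -0.5]
contact_force: [-0.1, 0.3, -0.5]
width: 0.0853
```

Run:
```python
from h import *
import pickle
st();d=grab("wrist"); pickle.dump(d,open("w6.pkl","wb"))
u,v=proj(d,(.513,-.324,.09));u,v=int(u),int(v);print(u,v);save(d,"w6.png",(u-60,max(v-60,0),u+60,v+60),5);print(u-60,max(v-60,0))
```

```text
t 7.32 pos [ 0.5136 -0.3256  0.204 ] yaw 0.03 F [-0.1  0.3 -0.5] w 0.0853 tilt [ 0.004 -0.003 -1.   ]
322 187
262 127
```

View pics/w6.png

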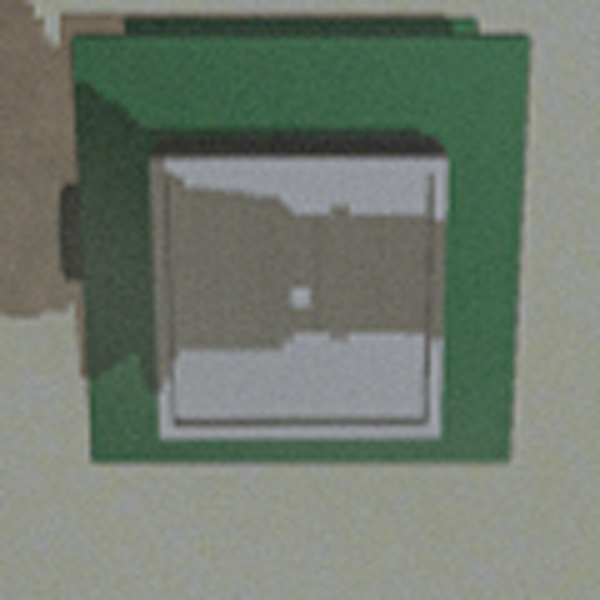

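The sink is upright on the plate. The plate's corners are at crop (72,36), (529,36), (512,462) and (92,462); the sink top's are at (150,156), (448,156), (441,438) and (158,438).

Run:
```python
from h import *
import pickle
d=pickle.load(open("w6.pkl","rb"))
def q(L,z,n):
    P=np.array([ray(d,262+u/5-.4,127+v/5-.4,z)[:2] for u,v in L]);e=np.roll(P,-1,0)-P
    print(n,P.mean(0).round(4),np.linalg.norm(e,axis=1).round(4),np.degrees(np.arctan2(e[:,1],e[:,0])).round(1))
q([(72,36),(529,36),(512,462),(92,462)],.06,"plate")
q([(150,156),(448,156),(441,438),(158,438)],.09,"sink")
```

```text
plate [ 0.5125 -0.322 ] [0.0986 0.0987 0.0996 0.0987] [  0.  -89.5 180.   89.9]
sink [ 0.512  -0.3238] [0.0595 0.0602 0.0602 0.0601] [  0.  -89.6 180.   89.7]
```

step_arm --increments '[{"grip":1,"delta_pos":[0.004,0.03,0],"twist":-6.5},{"grip":1,"delta_pos":[0.004,0.03,0],"twist":-6.5},{"grip":1,"delta_pos":[0.004,0.03,0],"twist":-6.5},{"grip":1,"delta_pos":[0.004,0.03,0],"twist":-6.5},{"grip":1,"delta_pos":[0.004,0.03,0],"twist":-6.5},{"grip":1,"delta_pos":[0.004,0.03,0],"twist":-6.5},{"grip":1,"delta_pos":[0.004,0.03,0],"twist":-6.5},{"grip":1,"delta_pos":[0.004,0.03,0],"twist":-6.5},{"grip":1,"delta_pos":[0.004,0.03,0],"twist":-6.5},{"grip":1,"delta_pos":[0.004,0.03,0],"twist":-6.5}]'

```text
clock: 8.2
position: [0.5514, -0.023, 0.1998]
ee_rot: [-0.151, -0.689, -0.152, 0.692]
contact_force: [1.4, -0.0, 0.0]
width: 0.0853
```

step_arm --increments '[{"grip":1,"delta_pos":[0.004,0.03,0],"twist":-6.5},{"grip":1,"delta_pos":[0.004,0.03,0],"twist":-6.5},{"grip":1,"delta_pos":[0.004,0.03,0],"twist":-6},{"grip":1,"delta_pos":[0.002,0,0],"twist":-6},{"grip":1,"delta_pos":[0,0,0],"twist":0},{"grip":1,"delta_pos":[0,0,0],"twist":0}]'

```text
clock: 8.7
position: [0.5657, 0.0654, 0.2001]
ee_rot: [-0.002, -0.706, -0.001, 0.708]
contact_force: [-0.2, -0.6, 0.2]
width: 0.0853
```

Run:
```python
from h import *
import pickle
st();d=grab("wrist"); pickle.dump(d,open("w7.pkl","wb"))
u,v=proj(d,(.566,.066,.03));print(u,v);save(d,"w7.png",k=1.25)
```

```text
t 8.7 pos [0.5657 0.0654 0.2001] yaw -89.76 F [-0.2 -0.6  0.2] w 0.0853 tilt [-0.003 -0.001 -1.   ]
321.86317239164345 174.91238108717008
```

View pics/w7.png

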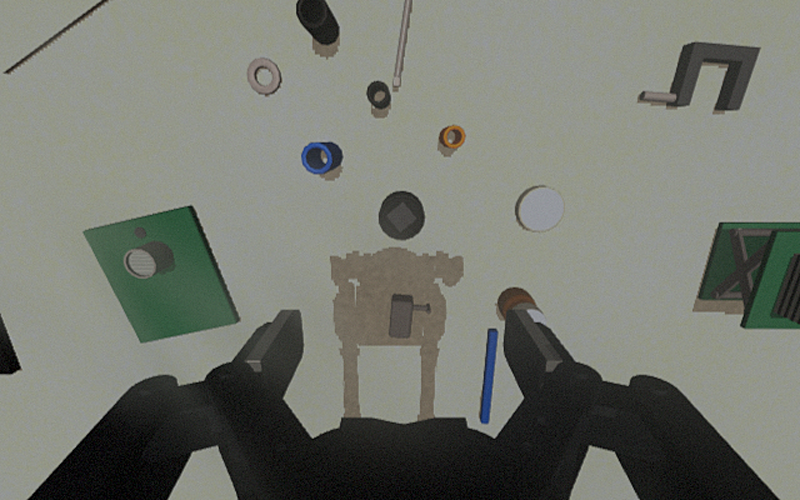

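The holder is centred at (402,215), the window cell's top at (141,262), and the small tube's top at (378,93), with the screwdriver tip at (397,85). Fitting circles to their top rims.

```bash
cat >> h.py <<'E'
from scipy.optimize import least_squares
def circ(d,mask,seed,z,r,zlow=0.):
    """fit circle of radius r at height z to the far-side (top rim) silhouette of the blob at seed"""
    n,l=cv2.connectedComponents(mask); k=(l==l[int(seed[1]),int(seed[0])]).astype(np.uint8)
    k=cv2.morphologyEx(k,cv2.MORPH_OPEN,np.ones((3,3),np.uint8))
    c=max(cv2.findContours(k,0,cv2.CHAIN_APPROX_NONE)[0],key=cv2.contourArea)
    P=np.array([ray(d,*p,z)[:2] for p in c[:,0,:]+0.0])
    c0=ray(d,*seed,z)[:2]; a=c0-d["C"][:2]; a/=np.linalg.norm(a)
    for _ in range(4):
        s=P[(P-c0)@a>-.1*r]
        f=least_squares(lambda x:np.hypot(*(s-x).T)-r,c0,loss="soft_l1",f_scale=.0007); c0=f.x
    g=least_squares(lambda x:np.hypot(*(s-x[:2]).T)-x[2],[*c0,r],loss="soft_l1",f_scale=.0007)
    print("centre",c0.round(4),"rms",np.sqrt(np.mean(f.fun**2)).round(5),"free",g.x.round(4),"n",len(s)); return c0
E
python3 - <<'E'
from h import *
import pickle
d=pickle.load(open("w7.pkl","rb"))
g=cv2.cvtColor(cv2.GaussianBlur(d["img"],(3,3),0),cv2.COLOR_RGB2HSV)
print([g[int(v/1.25),int(u/1.25)].tolist() for u,v in[(385,215),(402,215),(402,270),(141,262),(165,262),(180,290),(378,83),(300,210)]])
circ(d,cv2.inRange(g,(0,0,0),(180,255,92)),(385/1.25,215/1.25),.03,.023)
ng=cv2.inRange(g,(60,90,20),(90,255,255)); circ(d,255-ng,(141/1.25,262/1.25),.04,.016)
circ(d,cv2.inRange(g,(0,0,0),(180,255,80)),(371/1.25,88/1.25),.04,.010)
E
```

```text
[[23, 17, 60], [15, 14, 74], [19, 49, 115], [38, 16, 127], [60, 23, 67], [68, 77, 96], [30, 20, 50], [40, 15, 150]]
centre [0.5689 0.0669] rms 0.00069 free [0.5676 0.0672 0.0219] n 57
centre [0.2187 0.5552] rms 0.00397 free [0.2208 0.5528 0.0186] n 42
centre [0.6769 0.0867] rms 0.00073 free [0.6781 0.0877 0.0088] n 29
```

step_arm --increments '[{"grip":1,"delta_pos":[0.001,0.0013,-0.02],"twist":0},{"grip":1,"delta_pos":[0,0,-0.035],"twist":0},{"grip":1,"delta_pos":[0,0,-0.035],"twist":0},{"grip":1,"delta_pos":[0,0,-0.035],"twist":0},{"grip":1,"delta_pos":[0,0,-0.035],"twist":0},{"grip":1,"delta_pos":[0,0,-0.02],"twist":0},{"grip":1,"delta_pos":[0,0,-0.01],"twist":0},{"grip":1,"delta_pos":[0,0,-0.004],"twist":0},{"grip":1,"delta_pos":[0,0,0],"twist":0}]'

```text
clock: 9.5
position: [0.5676, 0.066, 0.0075]
ee_rot: [-0.0, -0.707, -0.0, 0.707]
contact_force: [-0.9, 0.0, -0.1]
width: 0.0856
```

Run:
```python
from h import *
import pickle
st();d=grab("wrist"); pickle.dump(d,open("w8.pkl","wb"))
g=cv2.cvtColor(cv2.GaussianBlur(d["img"],(3,3),0),cv2.COLOR_RGB2HSV)
u,v=proj(d,(.568,.067,.03));print(u,v)
m=cv2.inRange(g,(0,0,0),(180,255,95)); m[:,:260]=0;m[:,390:]=0;m[int(v)+60:]=0
circ(d,m,(u-20,v),.03,.023)
```

```text
t 9.5 pos [0.5676 0.066  0.0075] yaw -89.98 F [-0.9  0.  -0.1] w 0.0856 tilt [-0.001 -0.    -1.   ]
320.76551900757437 251.04142752435905
centre [0.5686 0.0673] rms 0.0004 free [0.5678 0.0674 0.0224] n 115
```

step_arm --increments '[{"grip":0.4,"delta_pos":[0,0,0],"twist":0},{"grip":0.4,"delta_pos":[0,0,0],"twist":0},{"grip":0.4,"delta_pos":[0,0,0],"twist":0},{"grip":0.4,"delta_pos":[0,0,0],"twist":0},{"grip":0.4,"delta_pos":[0,0,0],"twist":0},{"grip":0.4,"delta_pos":[0,0,0],"twist":0},{"grip":0.4,"delta_pos":[0,0,0],"twist":0},{"grip":0.4,"delta_pos":[0,0,0],"twist":0},{"grip":0.4,"delta_pos":[0,0,0.01],"twist":0},{"grip":0.4,"delta_pos":[0,0,0.03],"twist":0}]' --force 40

```text
clock: 10.38
position: [0.5639, 0.0667, 0.0449]
ee_rot: [-0.0, -0.704, -0.0, 0.71]
contact_force: [-0.5, -0.0, -0.4]
width: 0.0341
```

step_arm --increments '[{"grip":0.4,"delta_pos":[0,0,0.035],"twist":0},{"grip":0.4,"delta_pos":[0,0,0.035],"twist":0},{"grip":0.4,"delta_pos":[0,0,0.03],"twist":0},{"grip":0.4,"delta_pos":[-0.004,-0.03,0],"twist":0},{"grip":0.4,"delta_pos":[-0.006,-0.036,0],"twist":0},{"grip":0.4,"delta_pos":[-0.006,-0.036,0],"twist":0},{"grip":0.4,"delta_pos":[-0.006,-0.036,0],"twist":0},{"grip":0.4,"delta_pos":[-0.006,-0.036,0],"twist":0},{"grip":0.4,"delta_pos":[-0.006,-0.036,0],"twist":0},{"grip":0.4,"delta_pos":[-0.006,-0.036,0],"twist":0}]'

```text
clock: 11.22
position: [0.5269, -0.1808, 0.1484]
ee_rot: [0.0, 0.707, 0.0, -0.707]
contact_force: [-0.1, 0.1, 0.9]
width: 0.0342
```

step_arm --increments '[{"grip":0.4,"delta_pos":[-0.006,-0.036,0],"twist":0},{"grip":0.4,"delta_pos":[-0.006,-0.036,0],"twist":0},{"grip":0.4,"delta_pos":[-0.004,-0.036,0],"twist":0},{"grip":0.4,"delta_pos":[0,-0.026,0],"twist":0},{"grip":0.4,"delta_pos":[0,-0.011,0],"twist":0},{"grip":0.4,"delta_pos":[0,0,0],"twist":0},{"grip":0.4,"delta_pos":[0,0,0],"twist":0}]'

```text
clock: 11.8
position: [0.5114, -0.3234, 0.1477]
ee_rot: [0.001, -0.707, -0.001, 0.707]
contact_force: [0.3, 0.5, -0.8]
width: 0.0342
```

Run:
```python
from h import *
import pickle
st();d=grab("wrist"); pickle.dump(d,open("w9.pkl","wb"));save(d,"w9.png",k=1.25)
```

```text
t 11.8 pos [ 0.5114 -0.3234  0.1477] yaw -90.01 F [ 0.3  0.5 -0.8] w 0.0342 tilt [-0.001  0.002 -1.   ]
```

View pics/w9.png

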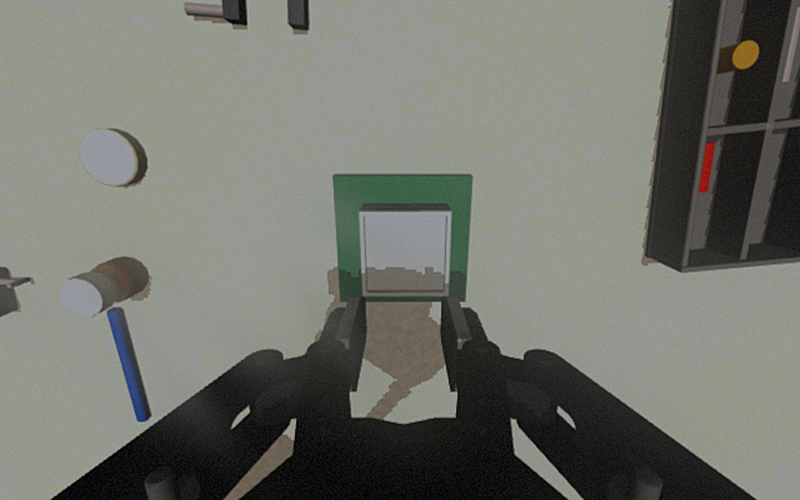

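The gripper is empty: the width settled at the commanded 34 mm, so it closed without the holder. Checking from above where the holder is.

Run:
```python
from h import *
import pickle
t=grab("top");t0=pickle.load(open("top0.pkl","rb"))
for d in(t0,t):
    hsv=cv2.cvtColor(d["img"],cv2.COLOR_RGB2HSV);k=cv2.inRange(hsv,(0,0,0),(180,255,75))
    for c in cv2.findContours(k[130:300,215:375].copy(),0,1)[0]:
        if cv2.contourArea(c)>30:
            r=cv2.minAreaRect(c+np.array([215,130]));print("dark",np.round(r[0],1),np.round(r[1],1),cv2.contourArea(c))
    print()
a=np.hstack([cv2.resize(x["img"][150:270,230:330,::-1],(400,480),interpolation=cv2.INTER_CUBIC) for x in(t0,t)])
cv2.imwrite("pics/t2.png",a)
```

```text
dark [288.3 230.8] [19.8 19.1] 290.5
dark [259.1 208.1] [ 6.  10.8] 35.0
dark [343. 192.] [24.2  2. ] 31.5
dark [281.  182.4] [11.4  7.3] 63.5
dark [260.1 157.2] [15.7  9.8] 123.5

dark [288.5 230.5] [19. 19.] 286.0
dark [259.1 208.2] [ 5.7 10.5] 31.5
dark [280.9 182.1] [10.9  7. ] 58.5
dark [260.3 157.2] [15.8  9.7] 118.5
```

View pics/t2.png

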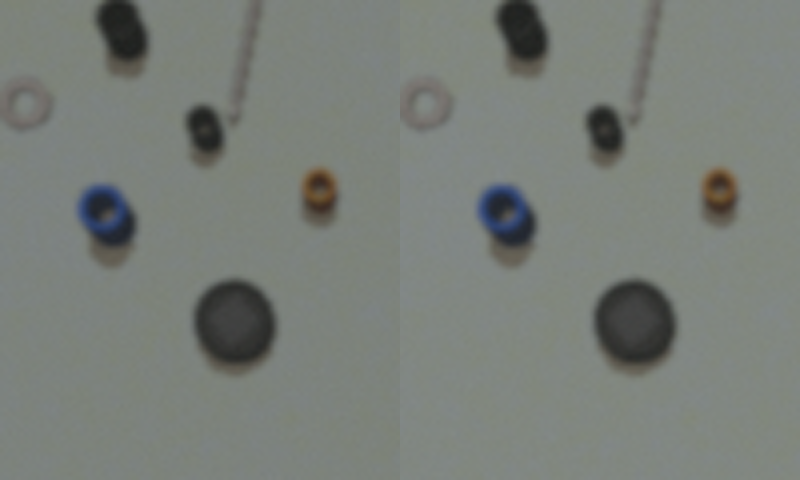

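The holder didn't move; it is still at the same pixel. The pads were too high and slipped off its top edge. I'll go back, grip lower and check the width before lifting.

step_arm --increments '[{"grip":1,"delta_pos":[0.0045,0.032,0.005],"twist":0},{"grip":1,"delta_pos":[0.0045,0.032,0],"twist":0},{"grip":1,"delta_pos":[0.0045,0.032,0],"twist":0},{"grip":1,"delta_pos":[0.0045,0.032,0],"twist":0},{"grip":1,"delta_pos":[0.0045,0.032,0],"twist":0},{"grip":1,"delta_pos":[0.0045,0.032,0],"twist":0},{"grip":1,"delta_pos":[0.0045,0.032,0],"twist":0},{"grip":1,"delta_pos":[0.0045,0.032,0],"twist":0},{"grip":1,"delta_pos":[0.0045,0.032,0],"twist":0},{"grip":1,"delta_pos":[0.0045,0.032,0],"twist":0}]'

```text
clock: 12.73
position: [0.5556, -0.0007, 0.1533]
ee_rot: [-0.001, -0.707, -0.001, 0.707]
contact_force: [-0.3, -0.5, -0.1]
width: 0.0854
```

step_arm --increments '[{"grip":1,"delta_pos":[0.0045,0.032,0],"twist":0},{"grip":1,"delta_pos":[0.0045,0.032,0],"twist":0},{"grip":1,"delta_pos":[0.002,0.007,0],"twist":0},{"grip":1,"delta_pos":[0,0,-0.03],"twist":0},{"grip":1,"delta_pos":[0,0,-0.035],"twist":0},{"grip":1,"delta_pos":[0,0,-0.035],"twist":0},{"grip":1,"delta_pos":[0,0,-0.025],"twist":0},{"grip":1,"delta_pos":[0,0,-0.014],"twist":0},{"grip":1,"delta_pos":[0,0,-0.01],"twist":0},{"grip":1,"delta_pos":[0,0,0],"twist":0}]'

```text
clock: 13.57
position: [0.5654, 0.0675, 0.0021]
ee_rot: [-0.001, -0.706, -0.001, 0.709]
contact_force: [-0.2, -0.5, 0.1]
width: 0.0857
```

step_arm --increments '[{"grip":0.4,"delta_pos":[0,0,0],"twist":0},{"grip":0.4,"delta_pos":[0,0,0],"twist":0},{"grip":0.4,"delta_pos":[0,0,0],"twist":0},{"grip":0.4,"delta_pos":[0,0,0],"twist":0},{"grip":0.4,"delta_pos":[0,0,0],"twist":0},{"grip":0.4,"delta_pos":[0,0,0],"twist":0},{"grip":0.4,"delta_pos":[0,0,0],"twist":0},{"grip":0.4,"delta_pos":[0,0,0],"twist":0}]' --force 40

```text
clock: 14.23
position: [0.5688, 0.067, 0.0061]
ee_rot: [-0.0, 0.708, 0.0, -0.706]
contact_force: [-1.1, 0.9, 6.7]
width: 0.042
```

Run:
```python
from h import *
import pickle
st();d=grab("wrist"); pickle.dump(d,open("w10.pkl","wb"));save(d,"w10.png",(200,150,450,330),3)
```

```text
t 14.23 pos [0.5688 0.067  0.0061] yaw -89.98 F [-1.1  0.9  6.7] w 0.042 tilt [ 0.003  0.    -1.   ]
```

View pics/w10.png

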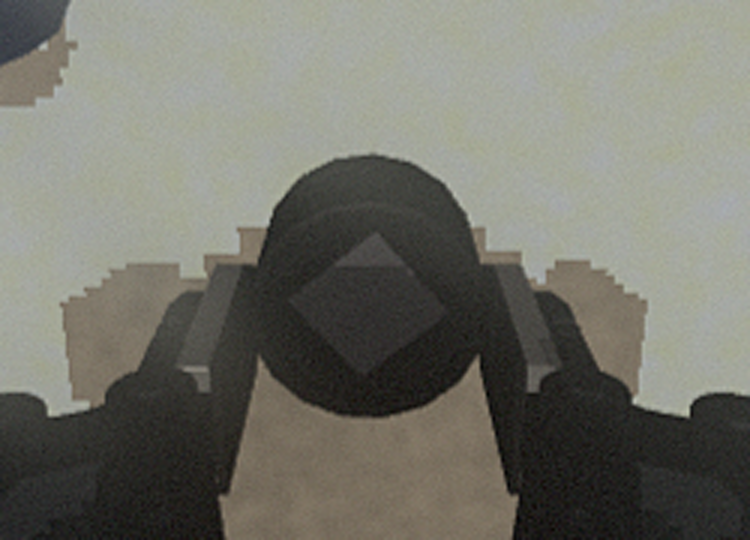

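Now the holder is between the pads: 42 mm reading, about 3–4 mm under true, as with the sink. I'll firm up the grip and lift gently.

step_arm --increments '[{"grip":0.4,"delta_pos":[0,0,0],"twist":0},{"grip":0.4,"delta_pos":[0,0,0],"twist":0},{"grip":0.4,"delta_pos":[0,0,0.005],"twist":0},{"grip":0.4,"delta_pos":[0,0,0.005],"twist":0},{"grip":0.4,"delta_pos":[0,0,0.01],"twist":0},{"grip":0.4,"delta_pos":[0,0,0.01],"twist":0},{"grip":0.4,"delta_pos":[0,0,0],"twist":0}]' --force 60

```text
clock: 14.87
position: [0.5696, 0.0667, 0.0365]
ee_rot: [0.0, 0.709, 0.0, -0.705]
contact_force: [0.4, 0.1, -0.9]
width: 0.0403
```

step_arm --increments '[{"grip":0.4,"delta_pos":[0,0,0.024],"twist":0},{"grip":0.4,"delta_pos":[0,0,0.03],"twist":0},{"grip":0.4,"delta_pos":[0,0,0.03],"twist":0},{"grip":0.4,"delta_pos":[0,0,0.03],"twist":0},{"grip":0.4,"delta_pos":[-0.003,-0.02,0],"twist":0},{"grip":0.4,"delta_pos":[-0.004,-0.03,0],"twist":0},{"grip":0.4,"delta_pos":[-0.004,-0.03,0],"twist":0},{"grip":0.4,"delta_pos":[-0.004,-0.03,0],"twist":0},{"grip":0.4,"delta_pos":[-0.004,-0.03,0],"twist":0},{"grip":0.4,"delta_pos":[-0.004,-0.03,0],"twist":0}]'

```text
clock: 15.7
position: [0.5442, -0.1045, 0.1481]
ee_rot: [0.0, 0.707, 0.0, -0.707]
contact_force: [0.9, -0.1, -0.4]
width: 0.0403
```

step_arm --increments '[{"grip":0.4,"delta_pos":[-0.004,-0.03,0],"twist":0},{"grip":0.4,"delta_pos":[-0.004,-0.03,0],"twist":0},{"grip":0.4,"delta_pos":[-0.004,-0.03,0],"twist":0},{"grip":0.4,"delta_pos":[-0.004,-0.03,0],"twist":0},{"grip":0.4,"delta_pos":[-0.004,-0.03,0],"twist":0},{"grip":0.4,"delta_pos":[-0.004,-0.03,0],"twist":0},{"grip":0.4,"delta_pos":[-0.004,-0.03,0],"twist":0},{"grip":0.4,"delta_pos":[-0.005,-0.011,0],"twist":0},{"grip":0.4,"delta_pos":[0,0,0],"twist":0},{"grip":0.4,"delta_pos":[0,0,0],"twist":0}]'

```text
clock: 16.53
position: [0.5111, -0.324, 0.1477]
ee_rot: [0.001, -0.707, -0.0, 0.707]
contact_force: [-0.3, 0.6, -1.1]
width: 0.0402
```

Run:
```python
from h import *
import pickle
st();d=grab("wrist"); pickle.dump(d,open("w11.pkl","wb"))
g=cv2.cvtColor(cv2.GaussianBlur(d["img"],(3,3),0),cv2.COLOR_RGB2HSV)
m=cv2.inRange(g,(0,0,0),(180,255,95))
for z in(.172,.174,.176):
    u,v=proj(d,(.512,-.324,z)); k=m.copy(); k[:,:int(u)-47]=0;k[:,int(u)+47:]=0;k[int(v)+60:]=0
    circ(d,k,(u-20,v),z,.023)
print(u,v)
u0,v0=proj(d,(.512,-.324,.06));save(d,"w11.png",(200,100,450,330),2.6)
```

```text
t 16.53 pos [ 0.5111 -0.324   0.1477] yaw -90.05 F [-0.3  0.6 -1.1] w 0.0402 tilt [-0.     0.002 -1.   ]
centre [ 0.4707 -0.3191] rms 0.00121 free [ 0.4771 -0.2971  0.0027] n 26
centre [ 0.4715 -0.3195] rms 0.0011 free [ 0.4766 -0.3006  0.0044] n 26
centre [ 0.4749 -0.32  ] rms 0.00106 free [ 0.4774 -0.3019  0.0052] n 26
322.5010142064675 255.54719524453327
```

step_arm --increments '[{"grip":0.4,"delta_pos":[0,0,-0.015],"twist":0},{"grip":0.4,"delta_pos":[0,0,-0.015],"twist":0},{"grip":0.4,"delta_pos":[0,0,-0.012],"twist":0},{"grip":0.4,"delta_pos":[0,0,-0.006],"twist":0},{"grip":0.4,"delta_pos":[0,0,-0.004],"twist":0},{"grip":0.4,"delta_pos":[0,0,-0.003],"twist":0},{"grip":0.4,"delta_pos":[0,0,-0.001],"twist":0},{"grip":0.4,"delta_pos":[0,0,0],"twist":0}]'

```text
clock: 17.25
position: [0.5121, -0.3239, 0.0926]
ee_rot: [0.0, 0.707, 0.0, -0.707]
contact_force: [-0.7, -0.0, -0.2]
width: 0.0402
```

step_arm --increments '[{"grip":0.4,"delta_pos":[0,0,-0.001],"twist":0},{"grip":0.4,"delta_pos":[0,0,0],"twist":0},{"grip":0.4,"delta_pos":[0,0,-0.001],"twist":0},{"grip":0.4,"delta_pos":[0,0,0],"twist":0}]'

```text
clock: 17.58
position: [0.5122, -0.3241, 0.0924]
ee_rot: [0.0, 0.708, -0.0, -0.706]
contact_force: [-2.0, 2.5, 9.4]
width: 0.0402
```

step_arm --increments '[{"grip":0.7,"delta_pos":[0,0,0],"twist":0},{"grip":0.9,"delta_pos":[0,0,0],"twist":0},{"grip":1,"delta_pos":[0,0,0],"twist":0},{"grip":1,"delta_pos":[0,0,0.01],"twist":0},{"grip":1,"delta_pos":[0,0,0.03],"twist":0},{"grip":1,"delta_pos":[0,0,0.03],"twist":0},{"grip":1,"delta_pos":[0,0,0.03],"twist":0},{"grip":1,"delta_pos":[0,0,0.03],"twist":0},{"grip":1,"delta_pos":[0,0,0],"twist":0},{"grip":1,"delta_pos":[0,0,0],"twist":0}]'

```text
clock: 18.42
position: [0.5127, -0.3252, 0.2228]
ee_rot: [0.001, 0.709, -0.001, -0.706]
contact_force: [-0.3, -0.2, -1.0]
width: 0.0855
```

Run:
```python
from h import *
import pickle
st();d=grab("wrist"); pickle.dump(d,open("w12.pkl","wb"))
g=cv2.cvtColor(cv2.GaussianBlur(d["img"],(3,3),0),cv2.COLOR_RGB2HSV)
u,v=proj(d,(.512,-.324,.116));print(u,v,g[int(v),int(u)-40:int(u)+41:4,2].tolist(),g[int(v)-45:int(v)+40:3,int(u)-14,2].tolist())
m=cv2.inRange(g,(0,0,0),(180,255,95));m[ng:=slice(0,0)]=0
m[cv2.inRange(g,(60,90,20),(90,255,255))>0]=0
for z in(.116,.12):circ(d,m,(u-16,v),z,.023)
# sink rim corners check saved unviewed
save(d,"w12.png",(int(u)-70,int(v)-70,int(u)+70,int(v)+60),4)
```

```text
t 18.42 pos [ 0.5127 -0.3252  0.2228] yaw -89.96 F [-0.3 -0.2 -1. ] w 0.0855 tilt [ 0.004 -0.004 -1.   ]
320.8638852066513 190.72888746188275 [104, 106, 104, 102, 147, 68, 67, 80, 76, 77, 78, 74, 73, 74, 52, 49, 126, 136, 97, 97, 110] [101, 99, 100, 65, 118, 158, 160, 160, 160, 80, 55, 59, 59, 63, 62, 69, 65, 66, 65, 64, 62, 98, 78, 73, 107, 114, 114, 116, 113]
centre [ 0.5011 -0.3215] rms 0.01026 free [ 0.6085 -0.3321  0.1236] n 173
centre [ 0.5028 -0.322 ] rms 0.01009 free [ 0.5923 -0.3291  0.106 ] n 177
```

Run:
```python
from h import *
import pickle
d=pickle.load(open("w12.pkl","rb"))
g=cv2.cvtColor(cv2.GaussianBlur(d["img"],(3,3),0),cv2.COLOR_RGB2HSV)
u,v=proj(d,(.512,-.324,.116));u=int(u);v=int(v)
print([[ (c-u,int(a)) for c,a in zip(range(u-30,u+31,3),g[r,u-30:u+31:3,2])] for r in(v,)])
for c in(u-8,u,u+8): print([(r-v,int(g[r,c,2])) for r in range(v-30,v+36,2)])
for th in(72,82,88):
    m=cv2.inRange(g,(0,0,0),(180,255,th));w=np.zeros_like(m);w[v-32:v+25,u-27:u+28]=m[v-32:v+25,u-27:u+28]
    try:
        for z in(.116,.12):circ(d,cv2.morphologyEx(w,cv2.MORPH_CLOSE,np.ones((3,3),np.uint8)),(u-16,v),z,.023)
    except Exception as e:print(e)
```

```text
[[(-30, 103), (-27, 104), (-24, 147), (-21, 89), (-18, 64), (-15, 67), (-12, 80), (-9, 76), (-6, 76), (-3, 77), (0, 78), (3, 74), (6, 74), (9, 73), (12, 74), (15, 56), (18, 53), (21, 47), (24, 126), (27, 152), (30, 95)]]
[(-30, 155), (-28, 161), (-26, 162), (-24, 150), (-22, 59), (-20, 46), (-18, 54), (-16, 54), (-14, 54), (-12, 57), (-10, 59), (-8, 57), (-6, 65), (-4, 77), (-2, 77), (0, 76), (2, 78), (4, 78), (6, 74), (8, 67), (10, 61), (12, 63), (14, 62), (16, 62), (18, 60), (20, 62), (22, 72), (24, 74), (26, 86), (28, 116), (30, 113), (32, 114), (34, 115)]
[(-30, 157), (-28, 163), (-26, 150), (-24, 55), (-22, 44), (-20, 51), (-18, 52), (-16, 51), (-14, 53), (-12, 60), (-10, 72), (-8, 72), (-6, 73), (-4, 75), (-2, 74), (0, 78), (2, 75), (4, 77), (6, 76), (8, 77), (10, 77), (12, 77), (14, 74), (16, 63), (18, 60), (20, 58), (22, 64), (24, 74), (26, 70), (28, 103), (30, 119), (32, 118), (34, 118)]
[(-30, 154), (-28, 161), (-26, 162), (-24, 111), (-22, 40), (-20, 43), (-18, 52), (-16, 47), (-14, 51), (-12, 52), (-10, 49), (-8, 56), (-6, 69), (-4, 74), (-2, 73), (0, 73), (2, 75), (4, 74), (6, 76), (8, 70), (10, 60), (12, 60), (14, 60), (16, 61), (18, 60), (20, 62), (22, 70), (24, 74), (26, 84), (28, 113), (30, 117), (32, 118), (34, 115)]
centre [ 0.5113 -0.325 ] rms 0.00153 free [ 0.5089 -0.3239  0.0209] n 70
centre [ 0.5128 -0.3251] rms 0.00165 free [ 0.5101 -0.3239  0.0206] n 70
centre [ 0.5066 -0.3247] rms 0.00492 free [ 0.5056 -0.3241  0.0222] n 125
centre [ 0.5082 -0.3248] rms 0.00482 free [ 0.5064 -0.3238  0.0216] n 126
centre [ 0.5064 -0.3245] rms 0.00489 free [ 0.505  -0.3238  0.0219] n 122
centre [ 0.508  -0.3245] rms 0.00477 free [ 0.5061 -0.3236  0.0215] n 124
```

step_arm --increments '[{"grip":1,"delta_pos":[0,0.02,0],"twist":0},{"grip":1,"delta_pos":[0,0.035,0],"twist":0},{"grip":1,"delta_pos":[0,0.035,0],"twist":0},{"grip":1,"delta_pos":[0,0.035,0],"twist":0},{"grip":1,"delta_pos":[0,0.035,0],"twist":0},{"grip":1,"delta_pos":[0,0.035,0],"twist":0},{"grip":1,"delta_pos":[0,0.035,0],"twist":0},{"grip":1,"delta_pos":[0,0.035,0],"twist":0},{"grip":1,"delta_pos":[0,0.035,0],"twist":0},{"grip":1,"delta_pos":[0,0.035,0],"twist":0}]'

```text
clock: 19.3
position: [0.5102, 0.0125, 0.2183]
ee_rot: [-0.0, -0.706, -0.0, 0.708]
contact_force: [0.6, -0.2, -0.1]
width: 0.0855
```

step_arm --increments '[{"grip":1,"delta_pos":[0,0.035,0],"twist":0},{"grip":1,"delta_pos":[0,0.035,0],"twist":0},{"grip":1,"delta_pos":[0,0.035,0],"twist":0},{"grip":1,"delta_pos":[0,0.035,0],"twist":0},{"grip":1,"delta_pos":[0,0.035,0],"twist":0},{"grip":1,"delta_pos":[0,0.035,0],"twist":0},{"grip":1,"delta_pos":[0,0.035,0],"twist":0},{"grip":1,"delta_pos":[0,0.035,0],"twist":0},{"grip":1,"delta_pos":[0,0,0],"twist":0},{"grip":1,"delta_pos":[0,0,0],"twist":0}]'

```text
clock: 20.13
position: [0.5104, 0.2919, 0.2178]
ee_rot: [-0.002, -0.706, -0.001, 0.708]
contact_force: [-1.6, -0.4, -0.0]
width: 0.0851
```

Run:
```python
from h import *
import pickle
st();d=grab("wrist"); pickle.dump(d,open("w13.pkl","wb"))
g=cv2.cvtColor(cv2.GaussianBlur(d["img"],(3,3),0),cv2.COLOR_RGB2HSV)
u,v=map(int,proj(d,(.52,.32,.04)));print(u,v)
m=cv2.inRange(g,(60,60,20),(95,255,255)); n=255-m
w=np.zeros_like(n);w[v-45:v+45,u-45:u+45]=n[v-45:v+45,u-45:u+45]
for c in cv2.findContours(w,0,1)[0]:
    if cv2.contourArea(c)>60: print(cv2.boundingRect(c),cv2.contourArea(c))
print(g[v-30:v+31:4,u-30:u+31:4,1])
print(g[v-30:v+31:4,u-30:u+31:4,2])
```

```text
t 20.13 pos [0.5104 0.2919 0.2178] yaw -89.77 F [-1.6 -0.4 -0. ] w 0.0851 tilt [-0.004 -0.002 -1.   ]
299 166
(281, 150, 27, 28) 558.0
(254, 121, 90, 90) 1490.0
[[100  96  98  97 100  97  98  98 100  95  94  92  95  98  96  49]
 [ 93  96  95  19  10  85  97  97 100  96 100 101 100 100  94  92]
 [ 87  94  94  22  16  82  98 100  99 101 101 102  99  99  99 102]
 [ 89  94  89  95  93 103 100 102 103  99 100 100  99  96  96  97]
 [ 86  89  90  93  96  34  20  20  15  94 102 102  97  99 100 100]
 [ 83  88  88  96  31   6   3   2  15  24 104 100 103 101 100  93]
 [ 76  79  86  87   6   4   2   4   4  25  95 102 103 101  99  98]
 [ 74  80  86  54   2   2   2   2   2  15 101  99 103  99  98 100]
 [ 71  74  80  78   9   2   4   2   2  23 103 100  97  97  98 101]
 [ 71  75  79  79  27   4   0   2   8  39 101  98  99  98 100  95]
 [ 70  73  76  81  84  51  20  20  67  97  96  97  96  97  99  96]
 [ 73  73  73  75  83  84  87  88  85  90  92  93  92  93 101  95]
 [ 75  80  76  79  79  84  80  91  89  90  89  94  93  97  94  94]
 [ 79  78  77  75  84  80  85  88  89  88  89  90  91  88  90  91]
 
[... 506 characters left out ...]
  64 105 102 104 104 105 107]
 [110 107 107 105 127 143 141 142 144 133 102 105 104 106 106 107]
 [110 109 107 109 137 144 147 148 146 137 101 103 102 106 102 105]
 [111 107 109 108 116 141 142 142 144 133 104 105 105 103 102 104]
 [111 109 107 106 122 130 143 144 128  98 104 104 103 104 105 105]
 [109 108 107 107 106 114 126 126 107 103 104 103 104 105 106 106]
 [108 109 108 106 107 106 105 104 105 102 103 104 105 101 104 105]
 [109 109 108 107 106 106 105 104 106 102 103 103 104 103 103 106]
 [107 108 106 106 106 105 105 104 106 104 103 102 104 104 105 104]
 [105 104 105 106 105 103 105 105 105 103 106 105 105 105 106 104]
 [105 102 105 104 106 105 106 105 106 102 101  94  94 102 105 104]]
```

Run:
```python
from h import *
import pickle
d=pickle.load(open("w13.pkl","rb"))
g=cv2.cvtColor(cv2.GaussianBlur(d["img"],(3,3),0),cv2.COLOR_RGB2HSV)
circ(d,255-cv2.inRange(g,(60,60,20),(95,255,255)),(294,164),.04,.016)
```

```text
centre [0.5219 0.3262] rms 0.00034 free [0.5216 0.3264 0.0157] n 38
```

step_arm --increments '[{"grip":1,"delta_pos":[0.0105,0.035,0],"twist":0},{"grip":1,"delta_pos":[0,0,-0.02],"twist":0},{"grip":1,"delta_pos":[0,0,-0.035],"twist":0},{"grip":1,"delta_pos":[0,0,-0.035],"twist":0},{"grip":1,"delta_pos":[0,0,-0.035],"twist":0},{"grip":1,"delta_pos":[0,0,-0.035],"twist":0},{"grip":1,"delta_pos":[0,0,-0.02],"twist":0},{"grip":1,"delta_pos":[0,0,-0.015],"twist":0},{"grip":1,"delta_pos":[0,0,-0.009],"twist":0},{"grip":1,"delta_pos":[0,0,0],"twist":0}]'

```text
clock: 21.02
position: [0.5206, 0.3234, 0.0135]
ee_rot: [-0.001, -0.705, 0.001, 0.709]
contact_force: [-1.3, -0.1, 0.6]
width: 0.0853
```

Run:
```python
from h import *
import pickle
st();d=grab("wrist"); pickle.dump(d,open("w14.pkl","wb"))
g=cv2.cvtColor(cv2.GaussianBlur(d["img"],(3,3),0),cv2.COLOR_RGB2HSV)
u,v=proj(d,(.5225,.326,.04));print(u,v)
m=255-cv2.inRange(g,(55,60,20),(95,255,255)); m[:,:int(u)-50]=0;m[:,int(u)+50:]=0;m[int(v)+50:]=0
circ(d,m,(u,v),.04,.016)
```

```text
t 21.02 pos [0.5206 0.3234 0.0135] yaw -90.06 F [-1.3 -0.1  0.6] w 0.0853 tilt [-0.005 -0.003 -1.   ]
317.915340359242 252.34824712949552
centre [0.523  0.3272] rms 0.00032 free [0.5223 0.3272 0.0155] n 82
```

step_arm --increments '[{"grip":1,"delta_pos":[0.001,0.001,0],"twist":0},{"grip":1,"delta_pos":[0,0,0],"twist":0},{"grip":1,"delta_pos":[0,0,0],"twist":0}]'

```text
clock: 21.32
position: [0.5242, 0.3271, 0.0173]
ee_rot: [-0.0, 0.708, 0.001, -0.706]
contact_force: [0.6, -0.3, -0.0]
width: 0.0855
```

Run:
```python
from h import *
for i in range(2):
    st();d=grab("wrist")
    g=cv2.cvtColor(cv2.GaussianBlur(d["img"],(3,3),0),cv2.COLOR_RGB2HSV)
    u,v=proj(d,(.5225,.326,.04))
    m=255-cv2.inRange(g,(55,60,20),(95,255,255)); m[:,:int(u)-50]=0;m[:,int(u)+50:]=0;m[int(v)+50:]=0
    circ(d,m,(u,v),.04,.016)
```

```text
t 21.32 pos [0.5242 0.3271 0.0173] yaw -89.97 F [ 0.6 -0.3 -0. ] w 0.0855 tilt [ 0.002  0.001 -1.   ]
centre [0.5232 0.327 ] rms 0.00033 free [0.5225 0.327  0.0155] n 81
t 21.37 pos [0.524  0.3271 0.0172] yaw -89.96 F [ 0.1  0.8 -0.6] w 0.0855 tilt [ 0.002  0.001 -1.   ]
centre [0.5231 0.3271] rms 0.00032 free [0.5224 0.327  0.0155] n 79
```

step_arm --increments '[{"grip":0.25,"delta_pos":[-0.001,0,-0.001],"twist":0},{"grip":0.25,"delta_pos":[0,0,0],"twist":0},{"grip":0.25,"delta_pos":[0,0,0],"twist":0},{"grip":0.25,"delta_pos":[0,0,0],"twist":0},{"grip":0.25,"delta_pos":[0,0,0],"twist":0},{"grip":0.25,"delta_pos":[0,0,0],"twist":0},{"grip":0.25,"delta_pos":[0,0,0],"twist":0},{"grip":0.25,"delta_pos":[0,0,0],"twist":0},{"grip":0.25,"delta_pos":[0,0,0],"twist":0},{"grip":0.25,"delta_pos":[0,0,0],"twist":0}]' --force 40

```text
clock: 22.25
position: [0.5222, 0.3269, 0.0154]
ee_rot: [0.0, 0.707, 0.0, -0.707]
contact_force: [-1.8, 0.4, 4.9]
width: 0.0286
```

step_arm --increments '[{"grip":0.25,"delta_pos":[0,0,0.005],"twist":0},{"grip":0.25,"delta_pos":[0,0,0.01],"twist":0},{"grip":0.25,"delta_pos":[0,0,0.015],"twist":0},{"grip":0.25,"delta_pos":[0,0,0],"twist":0},{"grip":0.25,"delta_pos":[0,0,0],"twist":0}]'

```text
clock: 22.67
position: [0.523, 0.3271, 0.0458]
ee_rot: [-0.0, 0.708, 0.001, -0.706]
contact_force: [0.1, -0.3, -2.3]
width: 0.0284
```

step_arm --increments '[{"grip":0.25,"delta_pos":[0,0,0.03],"twist":0},{"grip":0.25,"delta_pos":[0,0,0.03],"twist":0},{"grip":0.25,"delta_pos":[0,-0.01,0.03],"twist":0},{"grip":0.25,"delta_pos":[0,-0.02,0.02],"twist":0},{"grip":0.25,"delta_pos":[0,-0.03,0.01],"twist":0},{"grip":0.25,"delta_pos":[0,-0.035,0.01],"twist":0},{"grip":0.25,"delta_pos":[0,-0.035,0],"twist":0},{"grip":0.25,"delta_pos":[0,-0.035,0],"twist":0},{"grip":0.25,"delta_pos":[0,-0.035,0],"twist":0},{"grip":0.25,"delta_pos":[0,-0.035,0],"twist":0}]'

```text
clock: 23.5
position: [0.5213, 0.0901, 0.1742]
ee_rot: [-0.0, -0.707, -0.0, 0.708]
contact_force: [0.4, -0.4, -0.7]
width: 0.0287
```

step_arm --increments '[{"grip":0.25,"delta_pos":[-0.001,-0.035,0],"twist":0},{"grip":0.25,"delta_pos":[-0.001,-0.035,0],"twist":0},{"grip":0.25,"delta_pos":[-0.001,-0.035,0],"twist":0},{"grip":0.25,"delta_pos":[-0.001,-0.035,0],"twist":0},{"grip":0.25,"delta_pos":[-0.001,-0.035,0],"twist":0},{"grip":0.25,"delta_pos":[-0.001,-0.035,0],"twist":0},{"grip":0.25,"delta_pos":[-0.001,-0.035,0],"twist":0},{"grip":0.25,"delta_pos":[-0.001,-0.035,0],"twist":0},{"grip":0.25,"delta_pos":[-0.001,-0.035,0],"twist":0},{"grip":0.25,"delta_pos":[-0.001,-0.035,0],"twist":0}]'

```text
clock: 24.33
position: [0.5113, -0.2598, 0.174]
ee_rot: [0.0, -0.707, -0.0, 0.708]
contact_force: [0.7, -0.3, -1.1]
width: 0.0288
```

step_arm --increments '[{"grip":0.25,"delta_pos":[-0.001,-0.035,0],"twist":0},{"grip":0.25,"delta_pos":[0,-0.025,0],"twist":0},{"grip":0.25,"delta_pos":[0,-0.006,0],"twist":0},{"grip":0.25,"delta_pos":[0,0,0],"twist":0},{"grip":0.25,"delta_pos":[0,0,0],"twist":0},{"grip":0.25,"delta_pos":[0,0,0],"twist":0},{"grip":0.25,"delta_pos":[0,0,0],"twist":0}]'

```text
clock: 24.92
position: [0.5111, -0.3225, 0.1748]
ee_rot: [-0.001, -0.707, -0.001, 0.707]
contact_force: [0.1, 0.3, -0.3]
width: 0.0284
```

Run:
```python
from h import *
import pickle
st();d=grab("wrist"); pickle.dump(d,open("w15.pkl","wb"));save(d,"w15.png",(190,130,460,350),2.7)
print([proj(d,(.5115,-.3243,z)) for z in(.09,.116,.175)])
```

```text
t 24.92 pos [ 0.5111 -0.3225  0.1748] yaw -89.87 F [ 0.1  0.3 -0.3] w 0.0284 tilt [-0.     0.001 -1.   ]
[(np.float64(324.46300567419627), np.float64(195.54375540454032)), (np.float64(324.66817674437175), np.float64(204.5327417277767)), (np.float64(325.3471151883977), np.float64(234.278496733337))]
```

View pics/w15.png

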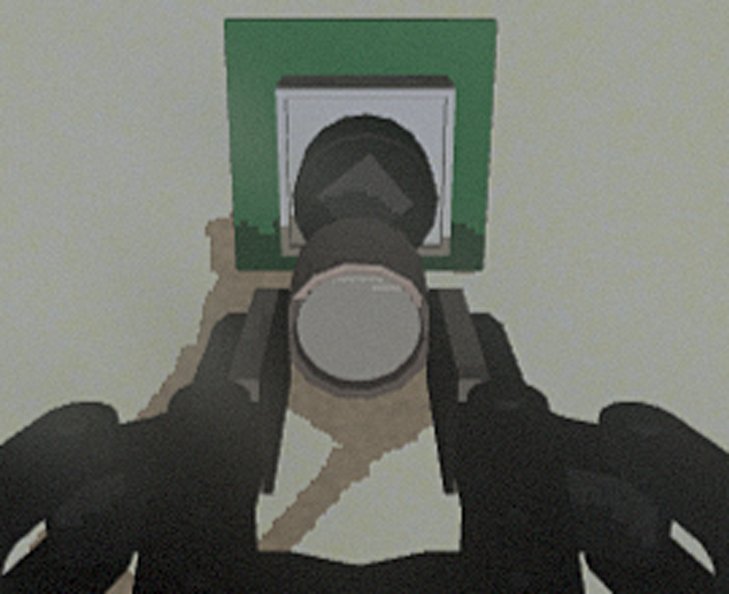

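The picture shows the holder upright in the sink's pocket, crop x 293–436, with its rim's near arc at y≈133. The window cell is level in the jaws, centred at (359,328).

Run:
```python
from h import *
import pickle
d=pickle.load(open("w15.pkl","rb"));f=lambda u,v,z:ray(d,190+u/2.7-.4,130+v/2.7-.4,z).round(4)
print("near rim",f(364.5,133,.116),"base near",f(364.5,115,.086),"wafer tip",f(372,154,.112))
print("sides",f(293,185,.116),f(436,185,.116))
print("window near rim",f(359,264,.2),"sides",f(288,328,.2),f(430,328,.2),"far",f(359,395,.2))
st()
```

```text
near rim [ 0.5337 -0.3241  0.116 ] base near [ 0.5328 -0.3244  0.086 ] wafer tip [ 0.526  -0.3265  0.112 ]
sides [ 0.5171 -0.3021  0.116 ] [ 0.5172 -0.3463  0.116 ]
window near rim [ 0.5271 -0.3225  0.2   ] sides [ 0.5129 -0.308   0.2   ] [ 0.513 -0.337  0.2  ] far [ 0.4973 -0.3226  0.2   ]
t 24.97 pos [ 0.5112 -0.3227  0.175 ] yaw -89.86 F [ 0.5  0.4 -0.3] w 0.0292 tilt [-0.  0. -1.]
```

step_arm --increments '[{"grip":0.25,"delta_pos":[-0.0015,-0.0015,-0.01],"twist":0},{"grip":0.25,"delta_pos":[0,0,-0.015],"twist":0},{"grip":0.25,"delta_pos":[0,0,-0.015],"twist":0},{"grip":0.25,"delta_pos":[0,0,-0.008],"twist":0},{"grip":0.25,"delta_pos":[0,0,-0.004],"twist":0},{"grip":0.25,"delta_pos":[0,0,-0.003],"twist":0},{"grip":0.25,"delta_pos":[0,0,-0.001],"twist":0},{"grip":0.25,"delta_pos":[0,0,0],"twist":0}]'

```text
clock: 25.63
position: [0.5099, -0.3259, 0.1192]
ee_rot: [0.0, 0.707, 0.0, -0.707]
contact_force: [0.2, -0.7, -0.5]
width: 0.029
```

step_arm --increments '[{"grip":0.25,"delta_pos":[0,0,-0.001],"twist":0},{"grip":0.25,"delta_pos":[0,0,0],"twist":0},{"grip":0.25,"delta_pos":[0,0,0],"twist":0}]'

```text
clock: 25.88
position: [0.5098, -0.326, 0.1184]
ee_rot: [0.0, 0.707, 0.0, -0.707]
contact_force: [-0.0, -0.2, -1.0]
width: 0.0288
```

step_arm --increments '[{"grip":0.25,"delta_pos":[0,0,-0.001],"twist":0},{"grip":0.25,"delta_pos":[0,0,0],"twist":0},{"grip":0.25,"delta_pos":[0,0,0],"twist":0}]'

```text
clock: 26.13
position: [0.5099, -0.3261, 0.1174]
ee_rot: [0.001, 0.707, -0.0, -0.707]
contact_force: [1.2, -0.9, 1.1]
width: 0.0288
```

step_arm --increments '[{"grip":0.25,"delta_pos":[0,0.001,-0.0005],"twist":0},{"grip":0.25,"delta_pos":[0,0,0],"twist":0},{"grip":0.5,"delta_pos":[0,0,0],"twist":0},{"grip":0.8,"delta_pos":[0,0,0],"twist":0},{"grip":1,"delta_pos":[0,0,0],"twist":0},{"grip":1,"delta_pos":[0,0,0.01],"twist":0},{"grip":1,"delta_pos":[0,0,0.03],"twist":0},{"grip":1,"delta_pos":[0,0,0.03],"twist":0},{"grip":1,"delta_pos":[0,0,0.03],"twist":0},{"grip":1,"delta_pos":[0,0,0.03],"twist":0}]'

```text
clock: 26.97
position: [0.5095, -0.3244, 0.2483]
ee_rot: [-0.0, -0.707, -0.0, 0.707]
contact_force: [0.5, -1.0, 0.1]
width: 0.0852
```

step_arm --increments '[{"grip":1,"delta_pos":[0,0,0],"twist":0},{"grip":1,"delta_pos":[0,0,0],"twist":0},{"grip":1,"delta_pos":[0,0,0],"twist":0}]'

```text
clock: 27.22
position: [0.5093, -0.3243, 0.2462]
ee_rot: [-0.0, -0.707, -0.0, 0.707]
contact_force: [-0.6, 0.6, -0.5]
width: 0.0854
```

Run:
```python
from h import *
import pickle
st();d=grab("wrist"); pickle.dump(d,open("w16.pkl","wb"))
g=cv2.cvtColor(cv2.GaussianBlur(d["img"],(3,3),0),cv2.COLOR_RGB2HSV)
u,v=map(int,proj(d,(.511,-.325,.142)));print(u,v)
for r in(v-8,v,v+8):print([(c-u,int(g[r,c,2])) for c in range(u-32,u+33,2)])
for c in(u-6,u,u+6):print([(r-v,int(g[r,c,2])) for r in range(v-40,v+34,2)])
```

```text
t 27.22 pos [ 0.5093 -0.3243  0.2462] yaw -89.96 F [-0.6  0.6 -0.5] w 0.0854 tilt [-0.  0. -1.]
323 188
[(-32, 104), (-30, 104), (-28, 101), (-26, 120), (-24, 151), (-22, 124), (-20, 64), (-18, 65), (-16, 65), (-14, 64), (-12, 89), (-10, 134), (-8, 129), (-6, 135), (-4, 134), (-2, 136), (0, 135), (2, 135), (4, 134), (6, 135), (8, 130), (10, 122), (12, 117), (14, 61), (16, 51), (18, 46), (20, 92), (22, 149), (24, 148), (26, 104), (28, 98), (30, 97), (32, 97)]
[(-32, 103), (-30, 104), (-28, 102), (-26, 114), (-24, 145), (-22, 146), (-20, 91), (-18, 63), (-16, 70), (-14, 124), (-12, 117), (-10, 133), (-8, 130), (-6, 132), (-4, 135), (-2, 133), (0, 135), (2, 133), (4, 134), (6, 135), (8, 132), (10, 134), (12, 133), (14, 116), (16, 89), (18, 55), (20, 140), (22, 143), (24, 147), (26, 101), (28, 96), (30, 98), (32, 95)]
[(-32, 102), (-30, 102), (-28, 102), (-26, 110), (-24, 147), (-22, 129), (-20, 138), (-18, 137), (-16, 117), (-14, 91), (-12, 124), (-10, 110), (-8, 132), (-6, 134), (-4, 135), (-2, 135), (0, 135), (2, 135), (4, 135), (6, 134), (8, 136), (10, 128), (12, 112), (14, 125), (16
[... 613 characters left out ...]
 (-20, 58), (-18, 68), (-16, 65), (-14, 86), (-12, 134), (-10, 135), (-8, 135), (-6, 135), (-4, 135), (-2, 134), (0, 135), (2, 136), (4, 134), (6, 135), (8, 135), (10, 134), (12, 129), (14, 115), (16, 110), (18, 72), (20, 88), (22, 120), (24, 121), (26, 118), (28, 116), (30, 117), (32, 114)]
[(-40, 60), (-38, 116), (-36, 153), (-34, 156), (-32, 162), (-30, 140), (-28, 51), (-26, 46), (-24, 53), (-22, 49), (-20, 52), (-18, 60), (-16, 66), (-14, 71), (-12, 128), (-10, 128), (-8, 135), (-6, 135), (-4, 135), (-2, 134), (0, 135), (2, 133), (4, 134), (6, 135), (8, 134), (10, 135), (12, 112), (14, 123), (16, 86), (18, 81), (20, 111), (22, 113), (24, 120), (26, 118), (28, 116), (30, 114), (32, 117)]
```

Holder and window cell are where expected, and the seating heights match. Now to the small black tube, with the jaws turned along x so they clear the screwdriver tip.

step_arm --increments '[{"grip":0.7,"delta_pos":[0.012,0.0294,0],"twist":6.4},{"grip":0.7,"delta_pos":[0.012,0.0294,0],"twist":6.4},{"grip":0.7,"delta_pos":[0.012,0.0294,0],"twist":6.4},{"grip":0.7,"delta_pos":[0.012,0.0294,0],"twist":6.4},{"grip":0.7,"delta_pos":[0.012,0.0294,0],"twist":6.4},{"grip":0.7,"delta_pos":[0.012,0.0294,0],"twist":6.4},{"grip":0.7,"delta_pos":[0.012,0.0294,0],"twist":6.4},{"grip":0.7,"delta_pos":[0.012,0.0294,0],"twist":6.4},{"grip":0.7,"delta_pos":[0.012,0.0294,0],"twist":6.4},{"grip":0.7,"delta_pos":[0.012,0.0294,0],"twist":6.4}]'

```text
clock: 28.1
position: [0.629, -0.029, 0.2444]
ee_rot: [-0.376, -0.597, -0.377, 0.599]
contact_force: [0.0, 0.5, 0.5]
width: 0.0596
```

step_arm --increments '[{"grip":0.7,"delta_pos":[0.012,0.0294,0],"twist":6.4},{"grip":0.7,"delta_pos":[0.012,0.0294,0],"twist":6.4},{"grip":0.7,"delta_pos":[0.012,0.0294,0],"twist":6.4},{"grip":0.7,"delta_pos":[0.012,0.0294,0],"twist":6.8},{"grip":0.7,"delta_pos":[0,0,-0.03],"twist":0},{"grip":0.7,"delta_pos":[0,0,-0.03],"twist":0},{"grip":0.7,"delta_pos":[0,0,-0.02],"twist":0},{"grip":0.7,"delta_pos":[0,0,0],"twist":0},{"grip":0.7,"delta_pos":[0,0,0],"twist":0},{"grip":0.7,"delta_pos":[0,0,0],"twist":0}]'

```text
clock: 28.93
position: [0.6781, 0.0867, 0.1669]
ee_rot: [0.5, 0.5, 0.5, -0.5]
contact_force: [0.2, -0.5, 0.5]
width: 0.0603
```

```bash
cat > tube.py <<'E'
from h import *
import pickle
st();d=grab("wrist"); pickle.dump(d,open("w17.pkl","wb"))
g=cv2.cvtColor(cv2.GaussianBlur(d["img"],(3,3),0),cv2.COLOR_RGB2HSV)
u,v=map(int,proj(d,(.6775,.087,.04)));print(u,v)
m=cv2.inRange(g,(0,0,0),(180,255,88))
w=np.zeros_like(m);w[v-45:v+30,u-30:u+30]=m[v-45:v+30,u-30:u+30]
cs=[c for c in cv2.findContours(w,0,1)[0] if cv2.contourArea(c)>60]
for c in cs:print(cv2.boundingRect(c),cv2.contourArea(c))
w2=np.zeros_like(w);cv2.drawContours(w2,[max(cs,key=cv2.contourArea)],-1,255,-1)
ys,xs=np.nonzero(w2);circ(d,w2,(int(np.median(xs)),int(np.median(ys))),.04,.010)
save(d,"w17.png",(u-110,v-110,u+110,v+90),3)
E
python3 tube.py
```

```text
t 28.93 pos [0.6781 0.0867 0.1669] yaw 0.03 F [ 0.2 -0.5  0.5] w 0.0603 tilt [ 0.001  0.    -1.   ]
322 185
(315, 169, 18, 24) 321.5
centre [0.6787 0.0898] rms 0.00056 free [0.6787 0.0888 0.0092] n 28
```

Run:
```python
from h import *
import pickle
d=pickle.load(open("w7.pkl","rb"));f=lambda u,v,z:ray(d,u/1.25,v/1.25,z)[:2].round(4)
print("tip",f(397,88,.008),"shaft",f(402,45,.008),f(408,0,.01),"tube",f(378,93,.04),"big base",f(325,40,0),"big top",f(313,12,.05))
```

```text
tip [0.6858 0.0714] shaft [0.7214 0.0669] [0.7556 0.0618] tube [0.6779 0.0872] big base [0.727  0.1378] big top [0.7344 0.136 ]
```

step_arm --increments '[{"grip":0.7,"delta_pos":[0.001,0.002,-0.03],"twist":0},{"grip":0.7,"delta_pos":[0,0,-0.035],"twist":0},{"grip":0.7,"delta_pos":[0,0,-0.03],"twist":0},{"grip":0.7,"delta_pos":[0,0,-0.02],"twist":0},{"grip":0.7,"delta_pos":[0,0,-0.01],"twist":0},{"grip":0.7,"delta_pos":[0,0,0],"twist":0},{"grip":0.7,"delta_pos":[0,0,0],"twist":0},{"grip":0.7,"delta_pos":[0,0,0],"twist":0}]'

```text
clock: 29.65
position: [0.6806, 0.0888, 0.0439]
ee_rot: [0.501, 0.501, 0.499, -0.499]
contact_force: [0.8, -0.1, 0.1]
width: 0.0596
```

```bash
python3 tube.py
```

```text
t 29.65 pos [0.6806 0.0888 0.0439] yaw 0.03 F [ 0.8 -0.1  0.1] w 0.0596 tilt [ 0.005  0.    -1.   ]
319 236
(306, 202, 30, 45) 1014.0
centre [0.6784 0.09  ] rms 0.00036 free [0.6784 0.0893 0.0094] n 44
```

step_arm --increments '[{"grip":0.7,"delta_pos":[-0.0005,0.0005,-0.015],"twist":0},{"grip":0.7,"delta_pos":[0,0,-0.01],"twist":0},{"grip":0.7,"delta_pos":[0,0,-0.0055],"twist":0},{"grip":0.7,"delta_pos":[0,0,0],"twist":0},{"grip":0.4,"delta_pos":[0,0,0],"twist":0},{"grip":0.3,"delta_pos":[0,0,0],"twist":0},{"grip":0.1,"delta_pos":[0,0,0],"twist":0},{"grip":0.1,"delta_pos":[0,0,0],"twist":0},{"grip":0.1,"delta_pos":[0,0,0],"twist":0},{"grip":0.1,"delta_pos":[0,0,0],"twist":0}]' --force 30

```text
clock: 30.53
position: [0.6787, 0.0893, 0.0117]
ee_rot: [0.501, 0.5, 0.5, -0.499]
contact_force: [0.1, 0.7, 2.6]
width: 0.0179
```

step_arm --increments '[{"grip":0.1,"delta_pos":[0,0,0],"twist":0},{"grip":0.1,"delta_pos":[0,0,0],"twist":0},{"grip":0.1,"delta_pos":[0,0,0.005],"twist":0},{"grip":0.1,"delta_pos":[0,0,0.01],"twist":0},{"grip":0.1,"delta_pos":[0,0,0.015],"twist":0},{"grip":0.1,"delta_pos":[0,0,0],"twist":0},{"grip":0.1,"delta_pos":[0,0,0],"twist":0}]'

```text
clock: 31.12
position: [0.6789, 0.0894, 0.042]
ee_rot: [0.501, 0.5, 0.5, -0.499]
contact_force: [0.5, 0.1, -1.0]
width: 0.0176
```

step_arm --increments '[{"grip":0.1,"delta_pos":[0,0,0.03],"twist":0},{"grip":0.1,"delta_pos":[0,0,0.035],"twist":0},{"grip":0.1,"delta_pos":[0,0,0.035],"twist":0},{"grip":0.1,"delta_pos":[0,0,0.034],"twist":0},{"grip":0.1,"delta_pos":[-0.007,-0.015,0.015],"twist":0},{"grip":0.1,"delta_pos":[-0.012,-0.03,0.01],"twist":0},{"grip":0.1,"delta_pos":[-0.012,-0.03,0],"twist":0},{"grip":0.1,"delta_pos":[-0.012,-0.03,0],"twist":0},{"grip":0.1,"delta_pos":[-0.012,-0.03,0],"twist":0},{"grip":0.1,"delta_pos":[-0.012,-0.03,0],"twist":0}]'

```text
clock: 31.95
position: [0.6088, -0.0775, 0.1984]
ee_rot: [0.499, 0.499, 0.501, -0.501]
contact_force: [0.5, 0.4, 0.1]
width: 0.0178
```

step_arm --increments '[{"grip":0.1,"delta_pos":[-0.012,-0.03,0],"twist":0},{"grip":0.1,"delta_pos":[-0.012,-0.03,0],"twist":0},{"grip":0.1,"delta_pos":[-0.012,-0.03,0],"twist":0},{"grip":0.1,"delta_pos":[-0.012,-0.03,0],"twist":0},{"grip":0.1,"delta_pos":[-0.012,-0.03,0],"twist":0},{"grip":0.1,"delta_pos":[-0.012,-0.03,0],"twist":0},{"grip":0.1,"delta_pos":[-0.012,-0.03,0],"twist":0},{"grip":0.1,"delta_pos":[-0.012,-0.025,0],"twist":0},{"grip":0.1,"delta_pos":[-0.006,-0.0148,0],"twist":0},{"grip":0.1,"delta_pos":[0,0,0],"twist":0}]'

```text
clock: 32.78
position: [0.5059, -0.329, 0.1981]
ee_rot: [-0.498, -0.5, -0.5, 0.502]
contact_force: [0.6, 0.1, -0.7]
width: 0.0179
```

step_arm --increments '[{"grip":0.1,"delta_pos":[0,0,0],"twist":0},{"grip":0.1,"delta_pos":[0,0,0],"twist":0},{"grip":0.1,"delta_pos":[0,0,0],"twist":0},{"grip":0.1,"delta_pos":[0,0,0],"twist":0}]'

```text
clock: 33.12
position: [0.5093, -0.3243, 0.1997]
ee_rot: [0.5, 0.5, 0.501, -0.499]
contact_force: [-0.2, 0.2, 0.2]
width: 0.0178
```

Run:
```python
from h import *
import pickle
st();d=grab("wrist"); pickle.dump(d,open("w18.pkl","wb"))
print([proj(d,(.5095,-.325,z)) for z in(.142,.188,.228)])
g=cv2.cvtColor(cv2.GaussianBlur(d["img"],(3,3),0),cv2.COLOR_RGB2HSV)
u,v=map(int,proj(d,(.5095,-.325,.142)))
for r in(v-14,v-10,v-6,v):print(r,[(c,int(g[r,c,2])) for c in range(u-26,u+27,2)])
print([(r,int(g[r,u,2])) for r in range(v-40,v+60,2)])
w5=pickle.load(open("w16.pkl","rb"));print("window from w16",ray(w5,323.5,189.8,.142),ray(w5,323.5,188-13.5,.142),ray(w5,323.5,188+17,.142))
```

```text
t 33.12 pos [ 0.5093 -0.3243  0.1997] yaw 0.13 F [-0.2  0.2  0.2] w 0.0178 tilt [-0.     0.001 -1.   ]
[(np.float64(323.7703681354362), np.float64(207.64281387874703)), (np.float64(324.0184067351326), np.float64(229.9571881854552)), (np.float64(324.351635975245), np.float64(259.9355947839019))]
193 [(297, 91), (299, 109), (301, 76), (303, 61), (305, 59), (307, 60), (309, 66), (311, 67), (313, 73), (315, 88), (317, 97), (319, 106), (321, 111), (323, 115), (325, 119), (327, 109), (329, 100), (331, 92), (333, 87), (335, 71), (337, 60), (339, 56), (341, 47), (343, 48), (345, 45), (347, 49), (349, 114)]
197 [(297, 92), (299, 111), (301, 75), (303, 58), (305, 59), (307, 64), (309, 75), (311, 92), (313, 113), (315, 125), (317, 127), (319, 127), (321, 127), (323, 128), (325, 128), (327, 127), (329, 129), (331, 128), (333, 130), (335, 110), (337, 90), (339, 75), (341, 51), (343, 48), (345, 51), (347, 48), (349, 97)]
201 [(297, 88), (299, 129), (301, 85), (303, 58), (305, 59), (307, 81), (309, 94), (311, 122), (313, 126), (315, 127), (317, 125), (319, 126), (321, 126), (323, 127), (325, 127), 
[... 456 characters left out ...]
164)]
[(167, 127), (169, 44), (171, 44), (173, 43), (175, 53), (177, 47), (179, 46), (181, 47), (183, 60), (185, 64), (187, 62), (189, 66), (191, 90), (193, 115), (195, 130), (197, 128), (199, 127), (201, 127), (203, 127), (205, 126), (207, 127), (209, 129), (211, 131), (213, 131), (215, 133), (217, 105), (219, 51), (221, 50), (223, 50), (225, 48), (227, 48), (229, 46), (231, 45), (233, 42), (235, 41), (237, 40), (239, 42), (241, 42), (243, 38), (245, 42), (247, 40), (249, 38), (251, 39), (253, 35), (255, 39), (257, 36), (259, 35), (261, 33), (263, 36), (265, 33)]
window from w16 [ 0.50977053 -0.32534082  0.142     ] [ 0.52535361 -0.32530883  0.142     ] [ 0.49374986 -0.32537371  0.142     ]
```

step_arm --increments '[{"grip":0.1,"delta_pos":[0.0005,-0.001,-0.01],"twist":0},{"grip":0.1,"delta_pos":[0,0,-0.015],"twist":0},{"grip":0.1,"delta_pos":[0,0,-0.01],"twist":0},{"grip":0.1,"delta_pos":[0,0,-0.006],"twist":0},{"grip":0.1,"delta_pos":[0,0,-0.004],"twist":0},{"grip":0.1,"delta_pos":[0,0,-0.003],"twist":0},{"grip":0.1,"delta_pos":[0,0,-0.001],"twist":0},{"grip":0.1,"delta_pos":[0,0,0],"twist":0},{"grip":0.1,"delta_pos":[0,0,0],"twist":0}]'

```text
clock: 33.92
position: [0.5099, -0.3267, 0.1514]
ee_rot: [0.5, 0.5, 0.5, -0.5]
contact_force: [-0.4, 0.0, -0.3]
width: 0.0176
```

step_arm --increments '[{"grip":0.1,"delta_pos":[0,0,-0.001],"twist":0},{"grip":0.1,"delta_pos":[0,0,0],"twist":0},{"grip":0.1,"delta_pos":[0,0,0],"twist":0}]'

```text
clock: 34.17
position: [0.5097, -0.3266, 0.1502]
ee_rot: [0.5, 0.5, 0.5, -0.5]
contact_force: [-0.1, 1.0, 0.2]
width: 0.0179
```

step_arm --increments '[{"grip":0.1,"delta_pos":[0,0.001,-0.001],"twist":0},{"grip":0.1,"delta_pos":[0,0,0],"twist":0},{"grip":0.1,"delta_pos":[0,0,-0.0005],"twist":0},{"grip":0.1,"delta_pos":[0,0,0],"twist":0},{"grip":0.1,"delta_pos":[0,0,0],"twist":0}]'

```text
clock: 34.58
position: [0.5101, -0.3261, 0.1496]
ee_rot: [0.501, 0.5, 0.499, -0.5]
contact_force: [-1.3, -0.4, 5.1]
width: 0.0178
```

Contact came at the expected seat height. Releasing, backing off and looking.

step_arm --increments '[{"grip":0.2,"delta_pos":[0,0,0.0005],"twist":0},{"grip":0.35,"delta_pos":[0,0,0],"twist":0},{"grip":0.6,"delta_pos":[0,0,0],"twist":0},{"grip":0.6,"delta_pos":[0,0,0],"twist":0},{"grip":0.6,"delta_pos":[0,0,0.015],"twist":0},{"grip":0.6,"delta_pos":[0,0,0.03],"twist":0},{"grip":0.6,"delta_pos":[0,0,0.03],"twist":0},{"grip":0.6,"delta_pos":[0,0,0.03],"twist":0},{"grip":0.6,"delta_pos":[0,0,0],"twist":0},{"grip":0.6,"delta_pos":[0,0,0],"twist":0}]'

```text
clock: 35.42
position: [0.5105, -0.326, 0.2557]
ee_rot: [0.502, 0.5, 0.499, -0.5]
contact_force: [-0.9, 0.7, -0.4]
width: 0.0513
```

step_arm --increments '[{"grip":0.6,"delta_pos":[0,0.035,0],"twist":0},{"grip":0.6,"delta_pos":[0,0.035,0],"twist":0},{"grip":0.6,"delta_pos":[0,0.035,0],"twist":0},{"grip":0.6,"delta_pos":[0,0.035,0],"twist":0},{"grip":0.6,"delta_pos":[0,0,0],"twist":0},{"grip":0.6,"delta_pos":[0,0,0],"twist":0},{"grip":0.6,"delta_pos":[0,0,0],"twist":0}]'

```text
clock: 36.0
position: [0.5092, -0.1854, 0.2527]
ee_rot: [0.5, 0.499, 0.501, -0.5]
contact_force: [-0.3, -0.9, 0.2]
width: 0.0514
```

Run:
```python
from h import *
import pickle
st();s=grab("scene");t=grab("top");pickle.dump((s,t),open("fin.pkl","wb"))
def crop(d,p,w,h,k):
    u,v=map(int,proj(d,p));u0=max(u-w//2,0);v0=max(v-h//2,0);print(u0,v0);return cv2.resize(d["img"][v0:v0+h,u0:u0+w,::-1],(400,600*1 if False else int(400*h/w)),interpolation=cv2.INTER_CUBIC)
a=crop(s,(.512,-.323,.1),80,100,5);b=crop(t,(.512,-.323,.1),80,100,5)
cv2.imwrite("pics/fin.png",np.hstack([a,b]))
```

```text
t 36.0 pos [ 0.5092 -0.1854  0.2527] yaw 0.08 F [-0.3 -0.9  0.2] w 0.0514 tilt [-0.002  0.    -1.   ]
156 90
436 205
```

View pics/fin.png

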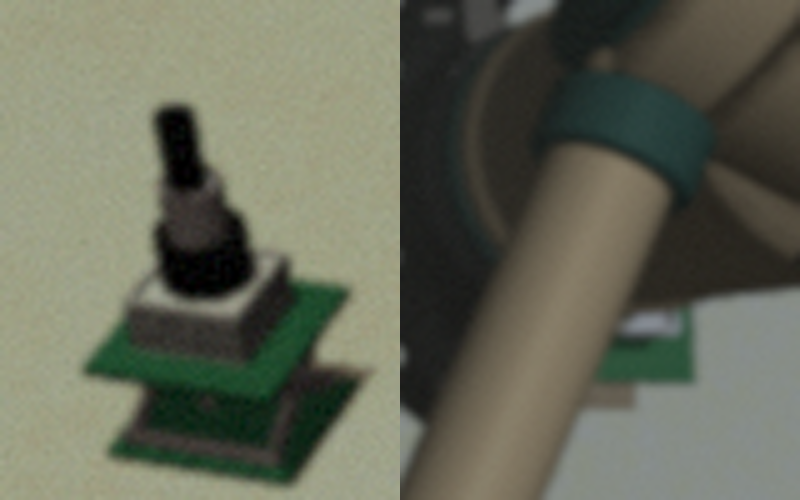

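The scene view shows all four pieces stacked. The tube's top is at crop (173,108) and it meets the window cell near (190,188). I'll compare this with the projection of an upright, fully seated stack.

Run:
```python
from h import *
import pickle
s,t=pickle.load(open("fin.pkl","rb"));f=lambda x,y,z:[round(5*(a-b)) for a,b in zip(proj(s,(x,y,z)),(156,90))]
for n,x,y,z in[("tube top",.510,-.326,.178),("tube at rim",.510,-.326,.142),("window top",.51,-.3253,.142),("window at rim",.51,-.3253,.116),("holder top",.5105,-.3243,.116),("holder at rim",.5105,-.3243,.09),("sink top",.512,-.324,.09)]: print(n,f(x,y,z))
g=cv2.resize(cv2.cvtColor(s["img"],cv2.COLOR_RGB2HSV)[90:190,156:236,2],None,fx=5,fy=5,interpolation=cv2.INTER_CUBIC)
for r in(120,140,160,175):
    c=np.nonzero(g[r,120:240]<60)[0]+120;print(r,c.min(),c.max(),(c.min()+c.max())/2)
# bystanders: before/after top
t0=pickle.load(open("top0.pkl","rb"));df=cv2.absdiff(cv2.GaussianBlur(t0["img"],(5,5),0),cv2.GaussianBlur(t["img"],(5,5),0)).max(2)
for n,p in[("jar",(.461,-.061,.055)),("cap",(.571,-.0775,.014)),("boss",(.45,.067,.02)),("driver tip",(.69,.071,.01)),("blue",(.627,.142,.03)),("orange",(.644,.02,.03)),("big",(.735,.134,.03))]:
    u,v=map(int,proj(t,p));print(n,df[v-12:v+13,u-12:u+13].max(),t["img"][v,u].tolist(),t0["img"][v,u].tolist())
```

```text
tube top [174, 111]
tube at rim [186, 177]
window top [188, 177]
window at rim [196, 223]
holder top [198, 224]
holder at rim [206, 269]
sink top [206, 270]
120 157 192 174.5
140 161 196 178.5
160 165 199 182.0
175 166 206 186.0
jar 12 [135, 142, 149] [125, 131, 137]
cap 12 [135, 141, 148] [125, 131, 137]
boss 12 [135, 136, 131] [125, 125, 121]
driver tip 102 [119, 118, 113] [109, 108, 105]
blue 12 [47, 49, 56] [42, 45, 50]
orange 12 [73, 61, 52] [66, 55, 46]
big 12 [41, 43, 40] [37, 39, 37]
```

```bash
python3 -c "
from rig import manip
print(manip.sign_off())"
```

```text
the job is handed in; nothing more can be done
None
```

I built the stack on the jack in the order asked (heat sink, sample holder, window cell, small black baffle tube), released each piece before fetching the next, and handed it in at about 36 s. The first try at the holder failed: the pads gripped too high and came away empty. The holder hadn't moved, and a lower grip worked.

**Heat sink:** its centre measured within about 2 mm of the plate's centre, and its sides were within about 0.5° of parallel.

**Upper pieces:** the holder, window cell and tube all reached their seats at the expected heights. The tube's top and axis matched the projection of an upright, seated stack to within about one camera pixel.

**Bystanders:** the jar, cap, clamp boss, coloured tubes and larger black tube look unchanged from above.

**Not fully checked:**
- **Screwdriver tip:** the image comparison there showed a difference. I put it down to the tube being taken away beside it and did not check further.
- **Last top view of the stack:** the arm blocked it, so the final check of the stack rests on the scene camera.

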